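Lock the tool rack and put the turning tools away

ROBOT

A 6-joint arm with a two-finger parallel gripper is mounted at the origin on the work surface. World frame = base frame: x ahead of the robot, y to its left, z up, the work surface at z = 0. Lengths are in m, angles in rad, forces in N, time in s.
With the tool pointing down it reaches from about 0.35 to 0.725 m from the base axis. Payload 6 kg.
Tool frame: the origin (TCP) lies at the very end of the fingers, on their centre line; the grasp point (between the pads) lies 19 mm behind it (robot.tcp_to_grasp is the distance from the TCP to the grasp point, in m); z points along the fingers, y is the line along which they close (so a half turn about z gives the same grasp; the last joint's range is limited). The gripper opens to 85 mm and grips with 20 to 120 N. Pads are 22 mm wide; open, the fingers measure 114 mm over their backs; the gripper's body (76 mm by 85 mm) begins 54 mm behind the grasp point. The pads swing forward as they close: fully open they stand 13 mm farther back than shut.
Start: joints at [1.449, 0.04, 0.085, 0, -1.615, -0.334], TCP at [0.264, 0.539, 0.231] pointing down, gripper open.
Joint ranges: [-2.56, 2.56], [-1.29, 2.01], [-1.08, 1.49], [-3.29, 1.98], [-2.81, -0.18], [-2.99, 2.99]. Speed limits (rad/s): [2.57, 2.57, 3.01, 3.14, 3.14, 3.14].

INTERFACE

Orientations are given as a unit quaternion [w, x, y, z].
In Python, from bench import robot gives the robot as it stands.
- The arm moves only by the tool servo_tool, never from a script. Its argument "steps" is a list of rows, each an object of numbers: "dx", "dy", "dz": the shift along the world's x, y, z each as a share of 600 mm, from -1 to 1; "ax", "ay", "az": the turn, a rotation vector about the world's x, y, z each as a share of 30 degrees, from -1 to 1; "hand": the opening, from 0 (shut) to 1 (fully open). In form: [{"dx": .., "dy": .., "dz": .., "ax": .., "ay": .., "az": .., "hand": ..}, ...]. A call has 1 to 12 rows; each row is the pose to reach, as a shift and turn from the pose commanded when the call began; what a row does not reach only later rows make up. A row lasts 1/8 s, in which the tool goes at most 62.5 mm and 10.7 degrees, less where a joint would pass 70% of its speed; a pose out of reach is approached as far as the arm can. A call with a number of a shift or a turn outside -1 to 1 is refused whole. A call with a gripper value outside its range is refused whole. The fingers move at their own pace and stop on an object; "grip_force" is the grip in N (left out, the last holds). Time passes only in rows, so rows that repeat a pose let the fingers close. It gives the time, the measured TCP pose, the force, the opening and the grip force at its end, in the units of the state.
- robot.sense(): the state, without advancing time (a new reading comes with each control period).
- robot.get_image(name): name is "scene" or "top" or "wrist"; returns (picture, depth): 420x560x3 uint8, red, green, blue; 420x560 float32, m along the optical axis (not along the pixel's ray), 0 where there is no reading.
- robot.camera_params(name): a dict with "fx", "fy", "cx", "cy" (pixels), "rvec" (rotation vector, rad) and "tvec" (3), from world to camera coordinates, as OpenCV has them. Camera axes: x right, y down, z forward; pixel columns grow to the right and rows downward; lengths in m; the calibration is good to about 2 mm. A picture is of the moment at which its call begins: read the wrist's pose just before it. camera_params takes no time and is no camera call; for the wrist camera it gives the pose at the moment of the call.
- robot.sign_off(): hands the job in; it is judged then, once.
The state is a dict: "time_s": time; "qpos": joint angles; "qvel": joint speeds; "effort": joint torques, N m; "tool_pos": TCP position; "eef_rot": TCP orientation; "wrist_force": force on the tool from outside, world axes, zero at the start; "wrist_torque": the same for the moment, N m; "finger_gap": finger opening in m; "gripper_force": force on a finger pad.
Only numpy, scipy, OpenCV 4.12 (cv2) and the standard library are available. Lean on these libraries where they do the work, as an engineer would, in place of code of your own. Each camera call takes 0.05 s, during which the arm holds its last target. There are 200 camera calls.

TASK

First take the orange spring clamp off its parking board and clip it well down over the raised tongue at the back of the tool rack, gripping the steel plate and wooden rail together so that the rack cannot shift. Then slide every turning tool on the bench, shank first, into the tube with the collar of its own colour until the handle's shoulder is fully home against the collar. Leave the wax tin, the bowl and the glue bottle where they are.

Things in the scene. Friction and masses are not known exactly. Their poses are not given: they have to be found in the camera images.
- rack: Fixed tool rack: grey base plate 150 x 240 x 6 mm, four level square steel tubes 55 mm apart with coloured collars (from +y: red, blue, yellow, green; axes 36 mm above the bench), a back plate and pale wooden bench rail behind. Origin on the bench, 60 mm in front of the plane of the mouths, midway between the tubes; x points into the tubes (the way tools slide in), y along the row, z up.
- tongue_top (a point): Middle of the top edge of the rack's raised tongue: steel plate (5 mm) and wooden rail (11 mm) back to back, 16 mm thick along the rack's x, 100 mm long along its y, top edge 85 mm above the bench, 85 mm behind the mouths. The rest of plate and rail is at most 55 mm high; the tubes in front reach 47 mm.
- stand: Fixed dark wooden parking stand for the clamp: foot 50 x 56 x 14 mm with an upright board 12 mm thick (along its x axis), 56 mm long (y), top edge 85 mm above the bench. Origin under its middle.
- clamp: Orange spring clamp like a big clothes peg, at first jaws down on the stand's board; two arms 20 mm wide (y). This is the +x arm. Origin at the jaw tips, x the squeezing direction, y along the hinge pin, z up. Above the tips: pads to 14 mm, throat free to 43, pin at 50, handles 56 to 112 mm. Handle tops 57 mm wide as parked, 41 mm and parallel when fully squeezed. 80 g.
- clamp_pivot (a point): The clamp's hinge pin, 50 mm above the jaw tips, midway between the arms.
- jaw (a joint): Clamp hinge angle (rad): 0 with the jaws 12 mm apart (on the parking board), about 0.09 on 16 mm, 0.31 fully open (handles squeezed to their stop with 20 N or more, jaws 26 mm apart), -0.25 empty and shut. A spring shuts it.
- mat: Thin black bench mat 260 x 370 x 1 mm on which the tools lie. Origin at bench level, 10 mm (along -x) from its middle.
- wax_tin: Yellow tin 72 mm across, 38 mm high, origin under its middle. Not part of the job: leave where it is.
- bowl: Turned wooden bowl 100 mm across, 50 mm high, origin under its middle. Not part of the job: leave where it is.
- glue: White glue bottle 52 mm across, 120 mm high, origin under its middle. Not part of the job: leave where it is.
- tool_red: Short turning tool with red ferrule and red end cap, lying flat; may be absent. Wooden handle 90 (x) x 24 (y) x 24 mm; from its front face a square steel shank 12 x 12 mm runs 60 mm forward (+x), then a cutter 8 x 8 mm for 10 mm, axis 12 mm above the underside. Origin at the centre of the handle's underside; x points along the shank. 140 g.
- red_shoulder (a point): Centre of the front face of the red tool's handle (the shoulder), 45 mm ahead of the handle's centre, 12 mm above its underside.
- red_mouth (a point): Centre of the mouth of the red-collared tube: bore 14 x 14 mm, 76 mm deep, its first 8 mm flared to 20 x 20 mm at the mouth, collar about 26 x 26 mm outside. A tool fully home has its shoulder here.
- tool_blue: Short turning tool with blue ferrule and blue end cap, lying flat; may be absent. Wooden handle 90 (x) x 24 (y) x 24 mm; from its front face a square steel shank 12 x 12 mm runs 60 mm forward (+x), then a cutter 8 x 8 mm for 10 mm, axis 12 mm above the underside. Origin at the centre of the handle's underside; x points along the shank. 140 g.
- blue_shoulder (a point): Centre of the front face of the blue tool's handle (the shoulder), 45 mm ahead of the handle's centre, 12 mm above its underside.
- blue_mouth (a point): Centre of the mouth of the blue-collared tube: bore 14 x 14 mm, 76 mm deep, its first 8 mm flared to 20 x 20 mm at the mouth, collar about 26 x 26 mm outside. A tool fully home has its shoulder here.
- tool_yellow: Short turning tool with yellow ferrule and yellow end cap, lying flat; may be absent. Wooden handle 90 (x) x 24 (y) x 24 mm; from its front face a square steel shank 12 x 12 mm runs 60 mm forward (+x), then a cutter 8 x 8 mm for 10 mm, axis 12 mm above the underside. Origin at the centre of the handle's underside; x points along the shank. 140 g.
- yellow_shoulder (a point): Centre of the front face of the yellow tool's handle (the shoulder), 45 mm ahead of the handle's centre, 12 mm above its underside.
- yellow_mouth (a point): Centre of the mouth of the yellow-collared tube: bore 14 x 14 mm, 76 mm deep, its first 8 mm flared to 20 x 20 mm at the mouth, collar about 26 x 26 mm outside. A tool fully home has its shoulder here.
- tool_green: Short turning tool with green ferrule and green end cap, lying flat; may be absent. Wooden handle 90 (x) x 24 (y) x 24 mm; from its front face a square steel shank 12 x 12 mm runs 60 mm forward (+x), then a cutter 8 x 8 mm for 10 mm, axis 12 mm above the underside. Origin at the centre of the handle's underside; x points along the shank. 140 g.
- green_shoulder (a point): Centre of the front face of the green tool's handle (the shoulder), 45 mm ahead of the handle's centre, 12 mm above its underside.
- green_mouth (a point): Centre of the mouth of the green-collared tube: bore 14 x 14 mm, 76 mm deep, its first 8 mm flared to 20 x 20 mm at the mouth, collar about 26 x 26 mm outside. A tool fully home has its shoulder here.
Things that resemble listed ones, but are neither listed nor needed, are in the scene too. Leave any black look-alike of the tool_green alone.

How it is judged:
On the way, in this order (a step that is already met when the one before it is completed fails the run):
1. the clamp is clipped onto the tongue and let go (x of clamp_pivot in the frame of rack between 0.137 and 0.153 m and y of clamp_pivot in the frame of rack between -0.052 and 0.052 m and height (world z) of clamp_pivot between 0.085 and 0.12 m and angle between clamp's own z axis and vertical below 0.3 rad and value of joint jaw between 0.03 and 0.18 rad and contact force between the fingers and clamp below 0.5 N), for 0.3 s.
2. every tool present is home in the tube of its colour (distance between red_shoulder and red_mouth below 0.007 m and angle between the x axis of each of tool_red, tool_blue, tool_yellow, tool_green and the x axis of rack, either way round below 0.07 rad and linear speed of each of tool_red, tool_blue, tool_yellow, tool_green below 0.02 m/s and distance between blue_shoulder and blue_mouth below 0.007 m and distance between yellow_shoulder and yellow_mouth below 0.007 m and distance between green_shoulder and green_mouth below 0.007 m), for 0.2 s.
At the end, for the whole second after the job is handed in: Clamp grips tongue plate and rail: pin within 8 mm of mid-thickness and 52 mm of the tongue's middle, jaws 15 mm or more below the edge, upright within 0.3 rad, jaw 0.03 to 0.18. Each tool present: shoulder within 7 mm of its colour's mouth, along the tube within 0.07 rad, at rest (all of step 2 and x of clamp_pivot in the frame of rack between 0.137 and 0.153 m and y of clamp_pivot in the frame of rack between -0.052 and 0.052 m and height (world z) of clamp_pivot between 0.085 and 0.12 m and angle between clamp's own z axis and vertical below 0.3 rad and value of joint jaw between 0.03 and 0.18 rad and linear speed of clamp below 0.02 m/s); the robot touches nothing.
It fails at once if the wax tin is moved by more than 30 mm (distance of wax_tin from where it was at the start of the episode above 0.03 m).
It fails at once if the bowl is moved by more than 30 mm (distance of bowl from where it was at the start of the episode above 0.03 m).
It fails at once if the glue bottle is moved by more than 30 mm (distance of glue from where it was at the start of the episode above 0.03 m).
Of tool_red, tool_blue, tool_yellow, tool_green only 3 to 4 are there at a start; the rules pass over those that are not, and their reading is None.
At some moment in a run one of tool_red, tool_blue, tool_yellow, tool_green may be knocked a few centimetres aside while the robot is not near it.
It also fails if it takes over 208 s, if anything falls off the work surface, if the arm or the gripper's body presses on something with over 40 N, if the wrist force passes 120 N, or if a joint passes its speed limit or range.

## Working session

There is one attempt and no reset: what is moved stays moved. The work goes in short steps, Python scripts to look and compute and a tool call to move; the robot and the scene stay as the last step left them, time stands still between calls to the robot, and variables do not carry over. Pictures are saved under pics/ and viewed, at most 14 in all, crops included, and the job is handed in when it is done.

Besides the shell and the picture viewer there is one more tool, called after "Emit:" as name(argument=value, ...), one argument or row to a line, values as JSON. servo_tool: Moves the arm, as the interface text tells. Shift numbers are shares of 600 mm and turn numbers shares of 30 degrees, none past 1 either way. Its arguments: {"type":"object","properties":{"steps":{"type":"array"},"grip_force":{"type":"number"}},"required":["steps"]}

```bash
ls; mkdir -p pics; cat > h.py <<'E'
import numpy as np, cv2
from bench import robot
def shot(n,fn=None):
    p=robot.camera_params(n); im,d=robot.get_image(n)
    if fn: cv2.imwrite('pics/'+fn,im[:,:,::-1])
    return im,d,p
def px2w(u,v,p,d=None,z=None):
    R=cv2.Rodrigues(np.array(p['rvec'],float))[0]; t=np.array(p['tvec'],float).ravel()
    ray=np.array([(u-p['cx'])/p['fx'],(v-p['cy'])/p['fy'],1.])
    c=-R.T@t; r=R.T@ray
    if z is not None: return c+r*(z-c[2])/r[2]
    return c+r*d
def cloud(d,p):
    R=cv2.Rodrigues(np.array(p['rvec'],float))[0]; t=np.array(p['tvec'],float).ravel()
    v,u=np.indices(d.shape)
    P=np.stack([(u-p['cx'])/p['fx']*d,(v-p['cy'])/p['fy']*d,d],-1)
    return (P-t)@R
E
python3 - <<'E'
from h import *
print(robot.sense())
for n in('scene','top'):
    im,d,p=shot(n,n+'0.png'); np.savez(n+'0.npz',im=im,d=d,**{k:np.array(v) for k,v in p.items()}); print(n,p)
E
```

```text
pics
{'time_s': 0.0, 'qpos': array([ 1.44868385e+00,  4.08166828e-02,  8.38013308e-02, -4.79981840e-04,
       -1.61551160e+00, -3.33723392e-01]), 'qvel': array([ 0.00026848, -0.00094204, -0.00029231,  0.00204921,  0.00031353,
        0.00047498]), 'effort': array([-4.26878323e-04, -3.68198061e+01,  3.47418952e+01,  6.93283081e+00,
       -5.35115149e-03, -6.05876266e-06]), 'tool_pos': array([0.26389033, 0.53847809, 0.2302677 ]), 'eef_rot': array([ 8.85792923e-04,  9.74140933e-01, -2.25939453e-01, -1.47035515e-04]), 'wrist_force': array([-0.23189942, -0.19990031,  0.48459021]), 'wrist_torque': array([-0.00511352,  0.00302108, -0.00218542]), 'gripper_force': 0.0, 'finger_gap': 0.08558554411051573}
scene {'fx': 419.15558483656787, 'fy': 419.15558483656787, 'cx': 272.23563825823135, 'cy': 210.78687970695617, 'rvec': array([ 1.54959706,  2.32181599, -0.61591136]), 'tvec': array([ 0.24030381, -0.45144758,  1.35504854])}
top {'fx': 546.2312071113046, 'fy': 546.2312071113046, 'cx': 285.6280074718001, 'cy': 205.5545455695008, 'rvec': array([ 2.19136409, -2.15187694,  0.12441431]), 'tvec': array([3.98662753e-04, 6.19409092e-01, 1.55287290e+00])}
```

View pics/top0.png

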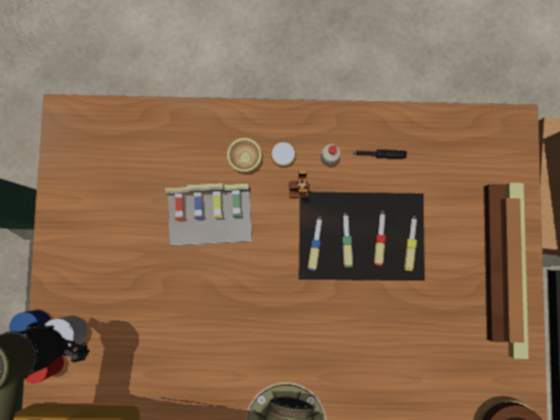

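View pics/scene0.png

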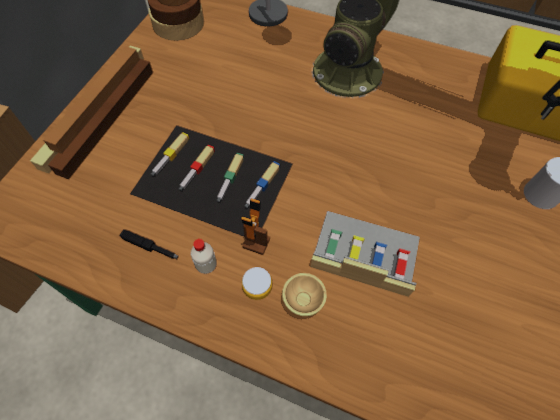

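The top view shows the rack at (210,215) with its mouths facing the robot. The clamp on its stand is at (302,185). The tools are blue (315,243), green (347,241), red (380,239) and yellow (411,244). Look-alikes:
- The black tool at (380,154) stands in for the green tool, and I leave it alone.
- The wooden rail at the right (505,260) resembles the rack's rail.

Next I'll take a close crop.

```bash
python3 - <<'E'
from h import *
z=dict(np.load('top0.npz')); im,d=z['im'],z['d']
c=im[140:290,155:435][:,:,::-1]
cv2.imwrite('pics/crop1.png',cv2.resize(c,None,fx=2.85,fy=2.85,interpolation=cv2.INTER_CUBIC))
P=cloud(d,z)
hsv=cv2.cvtColor(im,cv2.COLOR_RGB2HSV)
# wooden handles on mat & heights
for nm,(u,v) in dict(blue=(314,258),green=(348,256),red=(379,255),yel=(410,258),mat=(330,230),bench=(270,300),tongue=(207,186),plate=(210,235),redt=(180,207),board=(300,188)).items(): print(nm,P[v,u].round(4))
# tools: everything above mat z>0.008 in mat region
m=np.zeros(d.shape,np.uint8); m[205:278,302:425]=1
m&=((P[...,2]>0.009)).astype(np.uint8)
n,l,s,cc=cv2.connectedComponentsWithStats(m)
for i in range(1,n):
    if s[i,4]<100: continue
    q=P[l==i]; xy=q[:,:2].astype(np.float32)
    vx,vy,x0,y0=cv2.fitLine(xy,cv2.DIST_HUBER,0,.01,.01).ravel()
    a=np.array([vx,vy])*(1 if vx>0 else -1); t=(xy-[x0,y0])@a
    print(i,s[i],'ang',np.degrees(np.arctan2(a[1],a[0])).round(2),'ends',(np.array([x0,y0])+a*t.min()).round(4),(np.array([x0,y0])+a*t.max()).round(4),'zmax',np.percentile(q[:,2],90).round(4))
# raised things near rack
m=(P[...,2]>0.07)&(P[...,2]<0.1); m[:, :160]=0; m[:,255:]=0; m[:175]=0;m[250:]=0
q=P[m]; print('tongue',len(q),q.min(0),q.max(0),cv2.minAreaRect(q[:,:2].astype(np.float32)))
m=(P[...,2]>0.03)&(P[...,2]<0.056); m[:, :160]=0; m[:,255:]=0; m[:192]=0;m[250:]=0
n,l,s,cc=cv2.connectedComponentsWithStats(m.astype(np.uint8))
for i in range(1,n):
    q=P[l==i]
    if len(q)>20: print('tube',s[i],q.mean(0).round(4),cv2.minAreaRect(q[:,:2].astype(np.float32)))
q=P[168:202,285:315].reshape(-1,3);
for lo,hi in((.08,.09),(.09,.13),(.13,.17)):
    r=q[(q[:,2]>lo)&(q[:,2]<hi)]
    if len(r): print(lo,len(r),r.min(0),r.max(0),cv2.minAreaRect(r[:,:2].astype(np.float32)))
E
```

```text
blue [ 0.4693 -0.073   0.0254]
green [ 0.4767 -0.1706  0.0307]
red [ 0.4813 -0.2617  0.022 ]
yel [ 0.4743 -0.3511  0.0246]
mat [ 0.5526 -0.1208  0.0007]
bench [0.3458 0.0519 0.0019]
tongue [0.6655 0.2348 0.0805]
plate [0.5314 0.2321 0.0011]
redt [0.6081 0.3152 0.0448]
board [ 0.6601 -0.0265  0.1149]
12 [374 211  11  55 376] ang -5.29 ends [ 0.452  -0.2572] [ 0.6106 -0.2718] zmax 0.0264
15 [342 213  10  56 364] ang 2.98 ends [ 0.4452 -0.1709] [ 0.6027 -0.1627] zmax 0.0269
21 [308 216  13  55 360] ang -7.88 ends [ 0.4346 -0.0656] [ 0.5928 -0.0875] zmax 0.0267
25 [404 216  12  55 386] ang -5.83 ends [ 0.4151 -0.3434] [ 0.5988 -0.3621] zmax 0.0278
tongue 225 [0.65100888 0.19171677 0.07094301] [0.67411225 0.29107951 0.09539681] ((0.6632766127586365, 0.24141421914100647), (0.017475442960858345, 0.10007300227880478), 4.239552974700928)
tube [164 192  21  28 246] [0.6137 0.321  0.0458] ((0.6116733551025391, 0.332345575094223), (0.08049265295267105, 0.05036623030900955), 4.725066184997559)
tube [184 192  21  27 225] [0.6168 0.2658 0.0452] ((0.6145391464233398, 0.2740238308906555), (0.07733476
[... 246 characters left out ...]
1551 0.046 ] ((0.6200961470603943, 0.15377293527126312), (0.07045472413301468, 0.024754010140895844), 2.214831590652466)
0.08 58 [ 0.66603004 -0.05008699  0.08018214] [0.68617424 0.0037329  0.0899403 ] ((0.6763665676116943, -0.023143494501709938), (0.01969188265502453, 0.05382952839136124), 1.3239424228668213)
0.09 67 [ 0.65953371 -0.04057706  0.09053376] [ 0.68938199 -0.01028735  0.1286917 ] ((0.6748486757278442, -0.025542989373207092), (0.030444113537669182, 0.029519755393266678), 87.37061309814453)
0.13 81 [ 0.64482123 -0.04351905  0.13077438] [ 0.69957531 -0.01875401  0.1694243 ] ((0.672264039516449, -0.031110942363739014), (0.05501987040042877, 0.024017315357923508), 0.9442183971405029)
```

View pics/crop1.png

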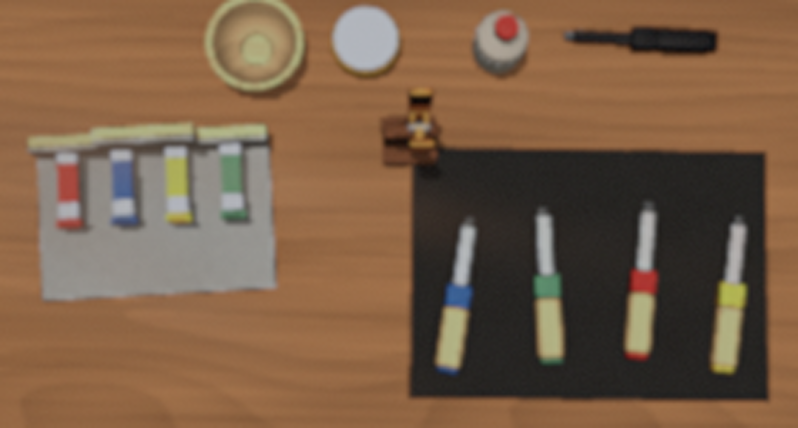

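The crop confirms four coloured tools on the mat, with shanks pointing away from the robot. The clamp's handles squeeze along about world x at (0.672,-0.031), and the tongue is at (0.663,0.241). The black tool at crop (640,40) is left alone. I'll move towards the clamp and look with the wrist camera.

Emit:
servo_tool(
  steps=[
    {"dx":0.2,"dy":-0.5,"dz":0.1,"az":-1,"hand":1},
    {"dx":0.2,"dy":-0.5,"dz":0.1,"az":-1,"hand":1},
    {"dx":0.2,"dy":-0.5,"dz":0.1,"az":-1,"hand":1},
    {"dx":0.2,"dy":-0.5,"dz":0.1,"az":-1,"hand":1},
    {"dx":0.2,"dy":-0.5,"dz":0.1,"az":-1,"hand":1},
    {"dx":0.2,"dy":-0.5,"dz":0.1,"az":-1,"hand":1},
  ],
)

```text
schema error: expected keys dx, dy, dz, ax, ay, az, hand
```

Emit:
servo_tool(
  steps=[
    {"dx":0.3,"dy":-0.45,"az":-1,"hand":1},
    {"dx":0.3,"dy":-0.45,"az":-1,"hand":1},
    {"dx":0.3,"dy":-0.45,"az":-1,"hand":1},
    {"dx":0.3,"dy":-0.45,"az":-1,"hand":1},
    {"dx":0.3,"dy":-0.45,"az":-1,"hand":1},
    {"dx":0.3,"dy":-0.45,"az":-1,"hand":1},
    {"dx":0.3,"dy":-0.45,"az":-1,"hand":1},
    {"dx":0.3,"dy":-0.45,"az":-1,"hand":1},
  ],
)

```text
schema error: expected keys dx, dy, dz, ax, ay, az, hand
```

```bash
python3 - <<'E'
from h import *
s=robot.sense(); print(s['time_s'],s['tool_pos'],s['eef_rot'],s['qpos'])
im,d,p=shot('wrist','w1.png'); np.savez('w1.npz',im=im,d=d,**{k:np.array(v) for k,v in p.items()})
R=cv2.Rodrigues(p['rvec'])[0]; print(p['fx'],'cam',-R.T@p['tvec'],'look',R[2])
E
```

```text
0.1 [0.26391956 0.53851289 0.23038165] [ 7.84804750e-04  9.74144822e-01 -2.25923072e-01 -1.20836272e-04] [ 1.44868510e+00  4.07540617e-02  8.39177279e-02 -4.06450410e-04
 -1.61549531e+00 -3.33687778e-01]
354.8891831716957 cam [0.33298041 0.50528984 0.37244651] look [-0.27223621  0.13199998 -0.95313349]
```

View pics/w1.png

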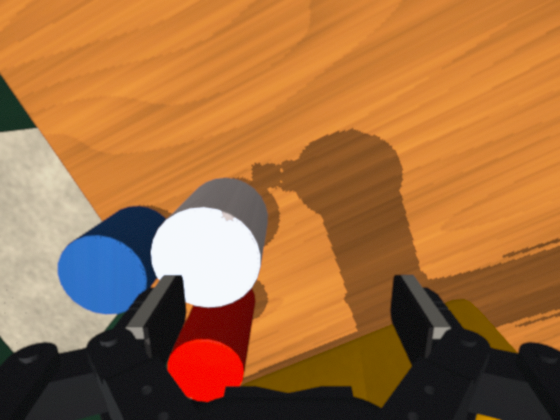

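The moves were refused because every key is required, so this wrist view shows only the cups at the start pose. I'll resend with all keys.

Emit:
servo_tool(
  steps=[
    {"dx":0.2,"dy":-0.5,"dz":0.1,"ax":0,"ay":0,"az":-1,"hand":1},
    {"dx":0.2,"dy":-0.5,"dz":0.1,"ax":0,"ay":0,"az":-1,"hand":1},
    {"dx":0.2,"dy":-0.5,"dz":0.1,"ax":0,"ay":0,"az":-1,"hand":1},
    {"dx":0.2,"dy":-0.5,"dz":0.1,"ax":0,"ay":0,"az":-1,"hand":1},
    {"dx":0.2,"dy":-0.5,"dz":0.1,"ax":0,"ay":0,"az":-1,"hand":1},
    {"dx":0.2,"dy":-0.5,"dz":0.1,"ax":0,"ay":0,"az":-1,"hand":1},
  ],
)

```text
time_s: 0.9
tool_pos: [0.385, 0.2362, 0.2929]
eef_rot: [-0.001, 0.882, -0.472, 0.0]
wrist_force: [0.1, 0.4, 0.0]
finger_gap: 0.0852
gripper_force: 0.0
```

Emit:
servo_tool(
  steps=[
    {"dx":0.3,"dy":-0.25,"dz":0,"ax":0,"ay":0,"az":-1,"hand":1},
    {"dx":0.3,"dy":-0.25,"dz":0,"ax":0,"ay":0,"az":-1,"hand":1},
    {"dx":0.3,"dy":-0.25,"dz":0,"ax":0,"ay":0,"az":-1,"hand":1},
    {"dx":0.3,"dy":-0.25,"dz":0,"ax":0,"ay":0,"az":-1,"hand":1},
    {"dx":0.3,"dy":-0.25,"dz":0,"ax":0,"ay":0,"az":-1,"hand":1},
    {"dx":0.3,"dy":-0.25,"dz":0,"ax":0,"ay":0,"az":-1,"hand":1},
  ],
)

```text
time_s: 1.65
tool_pos: [0.564, 0.0891, 0.2905]
eef_rot: [0.001, 0.731, -0.683, -0.0]
wrist_force: [0.3, -0.5, 0.5]
finger_gap: 0.0853
gripper_force: 0.0
```

```bash
python3 - <<'E'
from h import *
s=robot.sense(); print(s['time_s'],s['tool_pos'],s['eef_rot'],s['qpos'])
im,d,p=shot('wrist','w2.png'); np.savez('w2.npz',im=im,d=d,**{k:np.array(v) for k,v in p.items()})
E
```

```text
1.65 [0.56396979 0.08914732 0.29052827] [ 5.67277040e-04  7.30679418e-01 -6.82720388e-01 -3.71323778e-04] [ 5.07874747e-01 -2.10815165e-02  1.31279899e-01 -3.63541308e-04
 -1.72446528e+00 -4.40092824e-01]
```

View pics/w2.png

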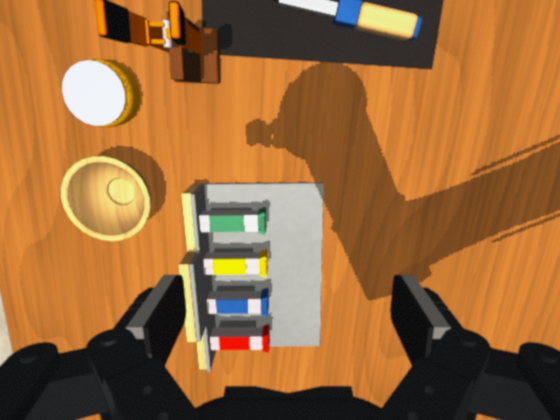

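The wrist view shows the rack with its tongue (190,250), and the green, yellow, blue and red tubes at rows 222, 266, 305 and 342. The clamp is at (140,22), the bowl at (108,198) and the tin at (97,92). I'll fit poses from the depth.

```bash
python3 - <<'E'
from h import *
z=dict(np.load('w2.npz')); im,d=z['im'],z['d']; P=cloud(d,z)
f32=lambda a:a.astype(np.float32)
def reg(v0,v1,u0,u1,lo,hi):
    m=np.zeros(d.shape,bool); m[v0:v1,u0:u1]=1; m&=(d>0)&(P[...,2]>lo)&(P[...,2]<hi); return m
print('bench z',np.median(P[120:170,350:450,2]) if 0 else P[60:110,300:330,2].mean(), P[200:280,285:310].reshape(-1,3).mean(0))
m=reg(250,372,170,215,.078,.092); print('tongueA',m.sum(),P[m].mean(0),cv2.minAreaRect(f32(P[m][:,:2])))
m=reg(180,372,170,230,.05,.12);
for lo in np.arange(.05,.12,.005):
    q=P[m&(P[...,2]>lo)&(P[...,2]<lo+.005)]
    if len(q)>3: print(lo.round(3),len(q),q.min(0).round(4),q.max(0).round(4))
cs=[]
for nm,(a,b) in dict(green=(205,237),yellow=(250,280),blue=(288,319),red=(328,356)).items():
    m=reg(a,b,208,275,.035,.06); q=P[m]
    t=q[np.abs(q[:,2]-np.median(q[:,2]))<.006]
    c,sz,an=cv2.minAreaRect(f32(t[:,:2])); cs.append(np.median(t,0)); print(nm,len(t),np.median(t,0).round(4),t.min(0).round(4),t.max(0).round(4),c,sz,an)
cs=np.array(cs); print('fit',np.degrees(np.arctan(np.polyfit(cs[:,1],cs[:,0],1)[0])))
m=reg(180,350,255,330,-.002,.012); q=P[m]; 
# base plate by colour (grey)
hsv=cv2.cvtColor(im,cv2.COLOR_RGB2HSV); g=((hsv[...,1]<40)&(hsv[...,2]>90)).astype(np.uint8); g[:180]=0;g[352:]=0;g[:,:270]=0;g[:,335:]=0
print('plate',g.sum(),cv2.minAreaRect(f32(P[(g>0)&(d>0)][:,:2])))
m=reg(0,50,90,190,.12,.2); q=P[m]; print('clamp',len(q))
for lo in np.arange(.085,.18,.01):
    q=P[0:85,90:225][(P[0:85,90:225,2]>lo)&(P[0:85,90:225,2]<lo+.01)]
    if len(q)>5: print(lo.round(3),len(q),q.min(0).round(4),q.max(0).round(4),q.mean(0).round(4))
E
```

```text
bench z 0.0004402822692225279 [0.5446046  0.18756165 0.00593555]
tongueA 1103 [0.66268795 0.23742035 0.08382891] ((0.6638681888580322, 0.23975543677806854), (0.017183125019073486, 0.10007294267416), 3.7912843227386475)
0.05 657 [0.6473 0.12   0.05  ] [0.6793 0.3588 0.055 ]
0.055 167 [0.649  0.1205 0.055 ] [0.6749 0.3567 0.06  ]
0.06 123 [0.6524 0.1896 0.06  ] [0.6754 0.2874 0.065 ]
0.065 119 [0.6528 0.1897 0.065 ] [0.6746 0.2891 0.07  ]
0.07 116 [0.6525 0.1899 0.07  ] [0.6752 0.2883 0.075 ]
0.075 124 [0.6525 0.1901 0.075 ] [0.6748 0.2885 0.08  ]
0.08 908 [0.6526 0.1895 0.08  ] [0.6755 0.2897 0.085 ]
0.085 148 [0.6531 0.1909 0.085 ] [0.6741 0.2867 0.0866]
green 1049 [0.6176 0.1532 0.046 ] [0.5848 0.1382 0.0399] [0.6524 0.1661 0.0505] (0.6189486980438232, 0.15472587943077087) (0.06662900745868683, 0.026768971234560013) 5.810184478759766
yellow 1042 [0.6158 0.2078 0.0459] [0.5809 0.1933 0.0397] [0.6521 0.222  0.0501] (0.6165769100189209, 0.20773327350616455) (0.07088340818881989, 0.027550075203180313) 1.2302566766738892
blue 1025 [0.6127 0.2624 0.0458] [0.577  0.2474 0.0397] [0.6524 0.2
[... 535 characters left out ...]
95 143 [ 0.6558 -0.04    0.095 ] [ 0.6879 -0.0215  0.105 ] [ 0.6736 -0.0302  0.1001]
0.105 484 [ 0.6535 -0.0415  0.1051] [ 0.6894 -0.0201  0.115 ] [ 0.6779 -0.031   0.1099]
0.115 263 [ 0.6516 -0.0423  0.115 ] [ 0.6929 -0.0199  0.125 ] [ 0.6815 -0.0301  0.1199]
0.125 252 [ 0.6511 -0.042   0.1251] [ 0.693  -0.0199  0.1349] [ 0.6868 -0.0306  0.1298]
0.135 295 [ 0.6477 -0.0436  0.135 ] [ 0.6951 -0.0187  0.1449] [ 0.6825 -0.0301  0.1408]
0.145 365 [ 0.6462 -0.0424  0.145 ] [ 0.6967 -0.0188  0.155 ] [ 0.6843 -0.0301  0.1501]
0.155 560 [ 0.6444 -0.0442  0.155 ] [ 0.7016 -0.0187  0.165 ] [ 0.6796 -0.03    0.1609]
0.165 664 [ 0.6448 -0.0437  0.165 ] [ 0.7007 -0.0193  0.1691] [ 0.6721 -0.0313  0.1666]
```

```bash
python3 - <<'E'
from h import *
z=dict(np.load('w2.npz')); im,d=z['im'],z['d']; P=cloud(d,z)
Q=P[0:60,80:230].reshape(-1,3); q=Q[(Q[:,2]>.155)&(Q[:,2]<.18)]
a=q[q[:,0]<.66];b=q[q[:,0]>.685]
for t in(a,b,q):print(len(t),np.median(t,0),t.min(0),t.max(0),cv2.minAreaRect(t[:,:2].astype(np.float32)))
# tubes: mid top line by slices along x
f=lambda a:np.round(a,4)
for nm,(r0,r1) in dict(green=(205,237),yellow=(250,280),blue=(288,319),red=(328,356)).items():
    q=P[r0:r1,208:275].reshape(-1,3); q=q[(q[:,2]>.043)&(q[:,2]<.052)]
    xs=np.arange(.575,.645,.006); c=[]
    for x in xs:
        t=q[abs(q[:,0]-x)<.003]
        if len(t)>15: c.append((x,np.percentile(t[:,1],3),np.percentile(t[:,1],97)))
    c=np.array(c); mid=(c[:,1]+c[:,2])/2; k=np.polyfit(c[:,0],mid,1); print(nm,'yaw',np.degrees(np.arctan(k[0])).round(2),'y at .58',np.polyval(k,.58).round(4),'width',f(c[:,2]-c[:,1]),'mouth x',np.percentile(q[:,0],[0.5,2]).round(4))
E
```

```text
510 [ 0.64751308 -0.03175779  0.16587328] [ 0.64439051 -0.04424121  0.15503138] [ 0.65293394 -0.02013263  0.16906463] ((0.6486318707466125, -0.03223186358809471), (0.007896673865616322, 0.02407318539917469), 2.8650693893432617)
714 [ 0.69462639 -0.030043    0.16447739] [ 0.69161653 -0.04204803  0.1550028 ] [ 0.70158713 -0.01868024  0.16883956] ((0.6964883208274841, -0.030256707221269608), (0.009439745917916298, 0.023213960230350494), 3.474897861480713)
1224 [ 0.69310988 -0.03077303  0.16533722] [ 0.64439051 -0.04424121  0.1550028 ] [ 0.70158713 -0.01868024  0.16906463] ((0.6729722023010254, -0.031025229021906853), (0.056632231920957565, 0.024073824286460876), 2.8369977474212646)
green yaw 3.89 y at .58 0.1512 width [0.0248 0.0225 0.0188 0.0194 0.019  0.0188 0.0193 0.0189 0.0191 0.0185] mouth x [0.5859 0.5868]
yellow yaw 4.51 y at .58 0.206 width [0.0254 0.0236 0.0198 0.0186 0.0188 0.0202 0.0198 0.02   0.0199 0.0197
 0.0202] mouth x [0.5814 0.5823]
blue yaw 4.18 y at .58 0.2613 width [0.0254 0.0223 0.0202 0.02   0.0193 0.0202 0.0195 0.0189 0.0194 0.0194
 0.0197] mouth x [0.5773 0.5783]
red yaw 4.64 y at .58 0.3162 width [0.0256 0.0225 0.0195 0.0188 0.0204 0.0204 0.0207 0.0206 0.0199 0.0198
 0.0197 0.0193] mouth x [0.5733 0.5743]
```

Everything agrees with the given sizes. The clamp is centred at (0.673,-0.031) with yaw about 2.7° and tips at z 0.055. The tongue's middle is (0.664,0.240), with rack yaw 4.2°. The gripper's closing line is at 3.9°. Next I'll approach the clamp.

Emit:
servo_tool(
  steps=[
    {"dx":0.182,"dy":-0.2,"dz":0,"ax":0,"ay":0,"az":-0.02,"hand":1},
    {"dx":0.182,"dy":-0.2,"dz":0,"ax":0,"ay":0,"az":-0.02,"hand":1},
    {"dx":0.182,"dy":-0.2,"dz":0,"ax":0,"ay":0,"az":-0.02,"hand":1},
    {"dx":0.182,"dy":-0.2,"dz":0,"ax":0,"ay":0,"az":-0.02,"hand":1},
    {"dx":0.182,"dy":-0.2,"dz":0,"ax":0,"ay":0,"az":-0.02,"hand":1},
  ],
)

```text
time_s: 2.33
tool_pos: [0.6729, -0.03, 0.2918]
eef_rot: [-0.0, 0.728, -0.686, 0.0]
wrist_force: [-0.7, 0.4, -0.2]
finger_gap: 0.0855
gripper_force: 0.0
```

Emit:
servo_tool(
  steps=[
    {"dx":0,"dy":0,"dz":-0.1,"ax":0,"ay":0,"az":0,"hand":1},
    {"dx":0,"dy":0,"dz":-0.16,"ax":0,"ay":0,"az":0,"hand":1},
    {"dx":0,"dy":0,"dz":-0.2,"ax":0,"ay":0,"az":0,"hand":1},
    {"dx":0,"dy":0,"dz":-0.24,"ax":0,"ay":0,"az":0,"hand":1},
    {"dx":0,"dy":0,"dz":-0.27,"ax":0,"ay":0,"az":0,"hand":1},
    {"dx":0,"dy":0,"dz":-0.27,"ax":0,"ay":0,"az":0,"hand":1},
    {"dx":0,"dy":0,"dz":-0.27,"ax":0,"ay":0,"az":0,"hand":1},
  ],
)

```text
time_s: 3.2
tool_pos: [0.6737, -0.031, 0.1309]
eef_rot: [-0.001, 0.727, -0.686, 0.001]
wrist_force: [0.2, -0.7, 0.9]
finger_gap: 0.0856
gripper_force: 0.0
```

Emit:
servo_tool(
  steps=[
    {"dx":0,"dy":0,"dz":0,"ax":0,"ay":0,"az":0,"hand":0},
    {"dx":0,"dy":0,"dz":0,"ax":0,"ay":0,"az":0,"hand":0},
    {"dx":0,"dy":0,"dz":0,"ax":0,"ay":0,"az":0,"hand":0},
    {"dx":0,"dy":0,"dz":0,"ax":0,"ay":0,"az":0,"hand":0},
    {"dx":0,"dy":0,"dz":0,"ax":0,"ay":0,"az":0,"hand":0},
    {"dx":0,"dy":0,"dz":0,"ax":0,"ay":0,"az":0,"hand":0},
    {"dx":0,"dy":0,"dz":0,"ax":0,"ay":0,"az":0,"hand":0},
    {"dx":0,"dy":0,"dz":0,"ax":0,"ay":0,"az":0,"hand":0},
  ],
  grip_force=50,
)

```text
time_s: 4.2
tool_pos: [0.6733, -0.0313, 0.1292]
eef_rot: [0.0, 0.727, -0.687, -0.0]
wrist_force: [0.4, 0.6, -1.4]
finger_gap: 0.034
gripper_force: 55.3
```

Emit:
servo_tool(
  steps=[
    {"dx":0,"dy":0,"dz":0.03,"ax":0,"ay":0,"az":0,"hand":0},
    {"dx":0,"dy":0,"dz":0.07,"ax":0,"ay":0,"az":0,"hand":0},
    {"dx":0,"dy":0,"dz":0.12,"ax":0,"ay":0,"az":0,"hand":0},
    {"dx":0,"dy":0,"dz":0.17,"ax":0,"ay":0,"az":0,"hand":0},
    {"dx":0,"dy":0,"dz":0.2,"ax":0,"ay":0,"az":0,"hand":0},
    {"dx":-0.02,"dy":0.1,"dz":0.2,"ax":0,"ay":0,"az":0.03,"hand":0},
    {"dx":-0.03,"dy":0.2,"dz":0.2,"ax":0,"ay":0,"az":0.03,"hand":0},
    {"dx":-0.03,"dy":0.25,"dz":0.2,"ax":0,"ay":0,"az":0.03,"hand":0},
    {"dx":-0.03,"dy":0.25,"dz":0.2,"ax":0,"ay":0,"az":0.03,"hand":0},
  ],
)

```text
time_s: 5.32
tool_pos: [0.6549, 0.1211, 0.2491]
eef_rot: [0.0, 0.734, -0.68, -0.0]
wrist_force: [-0.3, -1.1, -1.0]
finger_gap: 0.0342
gripper_force: 55.3
```

```bash
python3 - <<'E'
from h import *
s=robot.sense(); print(s['time_s'],s['tool_pos'],s['finger_gap'])
im,d,p=shot('scene'); c=im[130:300,180:440][:,:,::-1]; cv2.imwrite('pics/s3.png',cv2.resize(c,None,fx=2,fy=2,interpolation=cv2.INTER_CUBIC))
im2,d2,p2=shot('wrist'); np.savez('w3.npz',im=im2,d=d2,**{k:np.array(v) for k,v in p2.items()})
cv2.imwrite('pics/s3.png',np.vstack([cv2.resize(c,(520,340)),cv2.resize(im2[100:320,60:400][:,:,::-1],(520,260))]) if 0 else np.hstack([cv2.resize(c,(400,300)),cv2.resize(im2[:,:,::-1],(400,300))]))
E
```

```text
5.325 [0.65489135 0.12108889 0.24909018] 0.034229391785155765
```

View pics/s3.png

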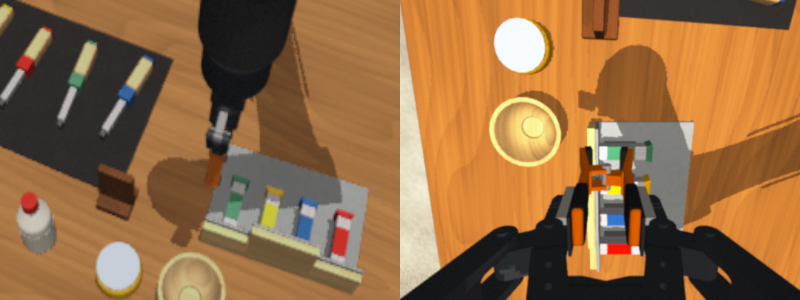

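The clamp is held upright and open, with the pin at about (600,178) in the right half of the composite, and the stand is empty. I'll measure the clamp in the hand.

```bash
python3 - <<'E'
from h import *
z=dict(np.load('w3.npz')); im,d=z['im'],z['d']; P=cloud(d,z)
hsv=cv2.cvtColor(im,cv2.COLOR_RGB2HSV)
m=(hsv[...,0]>4)&(hsv[...,0]<16)&(hsv[...,1]>190)&(d>0)&(P[...,2]>.1)
m[:190]=0;m[350:]=0;m[:,:230]=0;m[:,470-0:]=0
for lo in np.arange(.11,.26,.008):
    q=P[m&(P[...,2]>lo)&(P[...,2]<lo+.008)]
    if len(q)>8: print(lo.round(3),len(q),'x',np.percentile(q[:,0],[1,99]).round(4),'mid',np.percentile(q[:,0],[1,99]).mean().round(4),'y',np.percentile(q[:,1],[1,99]).round(4))
E
```

```text
0.166 21 x [0.6329 0.6791] mid 0.656 y [0.1091 0.1246]
0.174 93 x [0.6309 0.6786] mid 0.6547 y [0.109 0.128]
0.182 105 x [0.6327 0.6772] mid 0.6549 y [0.1092 0.1276]
0.19 98 x [0.6331 0.6758] mid 0.6545 y [0.109 0.123]
0.198 101 x [0.6349 0.6746] mid 0.6548 y [0.1089 0.1179]
0.206 129 x [0.6363 0.6733] mid 0.6548 y [0.1091 0.1253]
0.214 400 x [0.6385 0.6717] mid 0.6551 y [0.1093 0.1258]
0.222 789 x [0.6396 0.6716] mid 0.6556 y [0.1076 0.1276]
0.23 211 x [0.6382 0.6725] mid 0.6553 y [0.1071 0.1257]
0.238 221 x [0.6382 0.6725] mid 0.6553 y [0.1071 0.1225]
0.246 137 x [0.6388 0.6724] mid 0.6556 y [0.1061 0.1119]
0.254 19 x [0.6426 0.6681] mid 0.6554 y [0.1065 0.1157]
```

Emit:
servo_tool(
  steps=[
    {"dx":0.015,"dy":0.08,"dz":0,"ax":0,"ay":0,"az":0,"hand":0},
    {"dx":0.015,"dy":0.15,"dz":0,"ax":0,"ay":0,"az":0,"hand":0},
    {"dx":0.015,"dy":0.198,"dz":0,"ax":0,"ay":0,"az":0,"hand":0},
    {"dx":0.015,"dy":0.198,"dz":0,"ax":0,"ay":0,"az":0,"hand":0},
    {"dx":0.015,"dy":0.198,"dz":0,"ax":0,"ay":0,"az":0,"hand":0},
  ],
)

```text
time_s: 6.05
tool_pos: [0.6645, 0.2366, 0.2495]
eef_rot: [0.0, 0.732, -0.681, 0.0]
wrist_force: [0.3, 0.3, -0.9]
finger_gap: 0.0342
gripper_force: 55.3
```

```bash
python3 - <<'E'
from h import *
s=robot.sense(); print(s['time_s'],s['tool_pos'],s['finger_gap'])
im,d,z=shot('wrist','w4.png'); P=cloud(d,z)
hsv=cv2.cvtColor(im,cv2.COLOR_RGB2HSV)
m=(hsv[...,0]>4)&(hsv[...,0]<16)&(hsv[...,1]>190)&(d>0)&(P[...,2]>.1)
m[:190]=0;m[350:]=0;m[:,:230]=0;m[:,470:]=0
for lo in (.166,.174,.182,.19,.198):
    q=P[m&(P[...,2]>lo)&(P[...,2]<lo+.008)]
    if len(q)>8: print(lo,len(q),np.percentile(q[:,0],[1,99]).round(4),np.percentile(q[:,1],[1]))
Q=P[:,150:400].reshape(-1,3);t=Q[(Q[:,2]>.08)&(Q[:,2]<.09)&(abs(Q[:,0]-.664)<.03)&(abs(Q[:,1]-.24)<.06)]
print(len(t),t.min(0),t.max(0))
for y in np.arange(.19,.29,.01):
    r=t[abs(t[:,1]-y)<.005]
    if len(r)>20: print(y.round(3),np.percentile(r[:,0],[2,98]).round(4))
E
```

```text
6.05 [0.66451955 0.23663735 0.2495447 ] 0.03420400955581265
0.166 16 [0.6839 0.6886] [0.22846865]
0.174 81 [0.6412 0.6881] [0.22594678]
0.182 105 [0.6417 0.6867] [0.22605785]
0.19 100 [0.6428 0.6852] [0.22610946]
0.198 101 [0.6443 0.6839] [0.22609274]
1696 [0.65316392 0.19032486 0.08004103] [0.67498852 0.28244112 0.08688963]
0.19 [0.6603 0.6748]
0.2 [0.6597 0.6744]
0.21 [0.6588 0.6738]
0.22 [0.658  0.6732]
0.23 [0.6573 0.6725]
0.24 [0.6565 0.6718]
0.25 [0.6557 0.6712]
0.26 [0.6549 0.6706]
0.27 [0.6541 0.6699]
```

The clamp's middle at x 0.6645 matches the tongue's middle at x 0.6646. Going down.

Emit:
servo_tool(
  steps=[
    {"dx":0,"dy":0,"dz":-0.04,"ax":0,"ay":0,"az":0,"hand":0},
    {"dx":0,"dy":0,"dz":-0.08,"ax":0,"ay":0,"az":0,"hand":0},
    {"dx":0,"dy":0,"dz":-0.11,"ax":0,"ay":0,"az":0,"hand":0},
    {"dx":0,"dy":0,"dz":-0.14,"ax":0,"ay":0,"az":0,"hand":0},
    {"dx":0,"dy":0,"dz":-0.17,"ax":0,"ay":0,"az":0,"hand":0},
    {"dx":0,"dy":0,"dz":-0.198,"ax":0,"ay":0,"az":0,"hand":0},
    {"dx":0,"dy":0,"dz":-0.198,"ax":0,"ay":0,"az":0,"hand":0},
    {"dx":0,"dy":0,"dz":-0.198,"ax":0,"ay":0,"az":0,"hand":0},
  ],
)

```text
time_s: 7.1
tool_pos: [0.6647, 0.2376, 0.1313]
eef_rot: [-0.0, 0.733, -0.681, 0.0]
wrist_force: [0.5, -0.4, -0.3]
finger_gap: 0.0343
gripper_force: 55.3
```

No contact on the way down, so I'll release and rise.

Emit:
servo_tool(
  steps=[
    {"dx":0,"dy":0,"dz":0,"ax":0,"ay":0,"az":0,"hand":0.6},
    {"dx":0,"dy":0,"dz":0,"ax":0,"ay":0,"az":0,"hand":0.8},
    {"dx":0,"dy":0,"dz":0,"ax":0,"ay":0,"az":0,"hand":1},
    {"dx":0,"dy":0,"dz":0,"ax":0,"ay":0,"az":0,"hand":1},
    {"dx":0,"dy":0,"dz":0,"ax":0,"ay":0,"az":0,"hand":1},
    {"dx":0,"dy":0,"dz":0,"ax":0,"ay":0,"az":0,"hand":1},
    {"dx":0,"dy":0,"dz":0.05,"ax":0,"ay":0,"az":0,"hand":1},
    {"dx":0,"dy":0,"dz":0.12,"ax":0,"ay":0,"az":0,"hand":1},
    {"dx":0,"dy":0,"dz":0.2,"ax":0,"ay":0,"az":0,"hand":1},
    {"dx":0,"dy":0,"dz":0.25,"ax":0,"ay":0,"az":0,"hand":1},
    {"dx":0,"dy":0,"dz":0.25,"ax":0,"ay":0,"az":0,"hand":1},
  ],
)

```text
time_s: 8.48
tool_pos: [0.6651, 0.2376, 0.2844]
eef_rot: [-0.003, 0.732, -0.681, 0.001]
wrist_force: [-0.6, -0.6, -0.9]
finger_gap: 0.0855
gripper_force: 0.0
```

```bash
python3 - <<'E'
from h import *
s=robot.sense(); print(s['time_s'],s['tool_pos'],s['finger_gap'])
im,d,z=shot('wrist','w5.png'); P=cloud(d,z)
hsv=cv2.cvtColor(im,cv2.COLOR_RGB2HSV)
m=(hsv[...,0]>4)&(hsv[...,0]<16)&(hsv[...,1]>190)&(d>0)&(abs(P[...,0]-.664)<.05)&(abs(P[...,1]-.237)<.03)
for lo in np.arange(.04,.18,.01):
    q=P[m&(P[...,2]>lo)&(P[...,2]<lo+.01)]
    if len(q)>8: print(lo.round(3),len(q),np.percentile(q[:,0],[1,99]).round(4),np.percentile(q[:,1],[1,99]).round(4))
E
```

```text
8.475 [0.66508472 0.23761724 0.28439191] 0.08551046228235089
0.06 29 [0.6473 0.6838] [0.227  0.2466]
0.07 16 [0.6473 0.6831] [0.2269 0.23  ]
0.08 17 [0.6487 0.6829] [0.2273 0.2301]
0.09 26 [0.6491 0.6824] [0.2271 0.2433]
0.1 126 [0.6506 0.6789] [0.2273 0.2428]
0.11 91 [0.6492 0.6832] [0.2253 0.246 ]
0.12 100 [0.6479 0.6844] [0.2252 0.247 ]
0.13 50 [0.6474 0.6843] [0.2242 0.2463]
0.14 26 [0.6484 0.6857] [0.2243 0.2462]
0.16 408 [0.6407 0.69  ] [0.2252 0.2497]
```

View pics/w5.png

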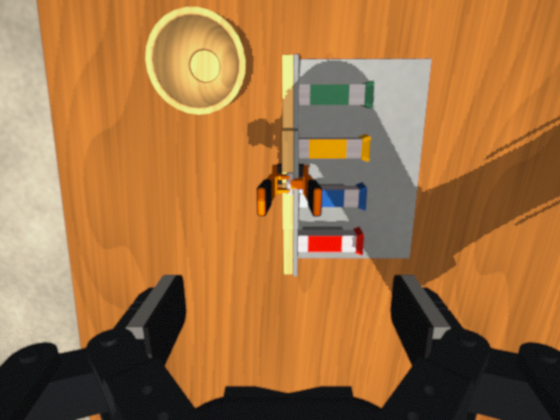

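The clamp is clipped on the tongue at (290,185), with handle tops at z about 0.166, so the pin is near 0.105 and the mid x is 0.665. Now I'll go over the mat and turn the gripper so it closes along y.

Emit:
servo_tool(
  steps=[
    {"dx":-0.15,"dy":-0.3,"dz":0,"ax":0,"ay":0,"az":-1,"hand":1},
    {"dx":-0.15,"dy":-0.3,"dz":0,"ax":0,"ay":0,"az":-1,"hand":1},
    {"dx":-0.15,"dy":-0.3,"dz":0,"ax":0,"ay":0,"az":-1,"hand":1},
    {"dx":-0.15,"dy":-0.3,"dz":0,"ax":0,"ay":0,"az":-1,"hand":1},
  ],
)

```text
time_s: 9.02
tool_pos: [0.5728, 0.0548, 0.2805]
eef_rot: [0.0, -0.53, 0.848, -0.0]
wrist_force: [0.9, -0.2, 0.3]
finger_gap: 0.0852
gripper_force: 0.0
```

Emit:
servo_tool(
  steps=[
    {"dx":-0.15,"dy":-0.3,"dz":0,"ax":0,"ay":0,"az":-1,"hand":1},
    {"dx":-0.15,"dy":-0.3,"dz":0,"ax":0,"ay":0,"az":-1,"hand":1},
    {"dx":-0.15,"dy":-0.3,"dz":0,"ax":0,"ay":0,"az":-1,"hand":1},
    {"dx":-0.15,"dy":-0.3,"dz":0,"ax":0,"ay":0,"az":-1,"hand":1},
  ],
)

```text
time_s: 9.52
tool_pos: [0.483, -0.1245, 0.2801]
eef_rot: [-0.0, -0.293, 0.956, 0.0]
wrist_force: [-0.1, 1.1, -0.6]
finger_gap: 0.0857
gripper_force: 0.0
```

Emit:
servo_tool(
  steps=[
    {"dx":-0.08,"dy":-0.14,"dz":0,"ax":0,"ay":0,"az":-1,"hand":1},
    {"dx":-0.08,"dy":-0.14,"dz":0,"ax":0,"ay":0,"az":-1,"hand":1},
    {"dx":-0.08,"dy":-0.14,"dz":0,"ax":0,"ay":0,"az":-1,"hand":1},
    {"dx":-0.08,"dy":-0.14,"dz":0,"ax":0,"ay":0,"az":-1,"hand":1},
    {"dx":-0.08,"dy":-0.14,"dz":0,"ax":0,"ay":0,"az":-1,"hand":1},
  ],
)

```text
time_s: 10.15
tool_pos: [0.4367, -0.2058, 0.2798]
eef_rot: [-0.001, -0.039, 0.999, 0.0]
wrist_force: [-0.3, 0.5, -0.2]
finger_gap: 0.0857
gripper_force: 0.0
```

```bash
cat > tools.py <<'E'
from h import *
def tools(fn=None):
    s=robot.sense(); a=2*np.degrees(np.arctan2(s['eef_rot'][2],s['eef_rot'][1]))
    print('t',s['time_s'],'tcp',s['tool_pos'].round(4),'toolx',round(a,2))
    im,d,p=shot('wrist',fn); P=cloud(d,p); hsv=cv2.cvtColor(im,cv2.COLOR_RGB2HSV)
    ok=(d>0)&(P[...,0]>.3)&(P[...,0]<.66)&(P[...,1]<.06)&(P[...,2]>.008)&(P[...,2]<.035)
    n,l,st,_=cv2.connectedComponentsWithStats(ok.astype(np.uint8)); out={}
    for i in range(1,n):
        if st[i,4]<400: continue
        k=l==i; h=hsv[k]; sat=(h[:,1]>150)&(h[:,2]>60)
        H=h[:,0]; cnt=dict(red=(sat&((H<6)|(H>172))).sum(),yellow=(sat&(H>24)&(H<34)).sum(),green=(sat&(H>45)&(H<90)).sum(),blue=(sat&(H>98)&(H<130)).sum())
        c=max(cnt,key=cnt.get); q=P[k]; r=cv2.minAreaRect(q[:,:2].astype(np.float32))
        hd=q[q[:,2]>.0205]  # handle top points (z~25mm)
        xy=q[:,:2].astype(np.float32)
        vx,vy,x0,y0=cv2.fitLine(xy,cv2.DIST_L2,0,.01,.01).ravel(); ax=np.array([vx,vy])*np.sign(vx); nn=np.array([-ax[1],ax[0]])
        t=(q[:,:2]-[x0,y0])@ax; w=(q[:,:2]-[x0,y0])@nn
        th=(hd[:,:2]-[x0,y0])@ax; wh=(hd[:,:2]-[x0,y0])@nn
        e=np.percentile(t,.5); tip=np.percentile(t,99.7); ch=e+.045
        # refine axis by slice mids of the handle top
        ts=np.arange(e+.008,e+.085,.007); mid=[np.percentile(wh[abs(th-u)<.0035],[3,97]).mean() for u in ts]; kk=np.polyfit(ts,mid,1)
        c0=np.array([x0,y0])+ax*ch+nn*np.polyval(kk,ch); ang=np.degrees(np.arctan2(ax[1],ax[0])+np.arctan(kk[0]))
        print(c,cnt[c],'px',st[i,:4],'handle centre',c0.round(4),'ang',ang.round(2),'len',(tip-e).round(4),'wid',(np.percentile(wh,98)-np.percentile(wh,2)).round(4),'ztop',np.percentile(hd[:,2],60).round(4))
E
python3 -c "
from tools import *
tools('w6.png')"
```

```text
t 10.15 tcp [ 0.4367 -0.2058  0.2798] toolx 184.45
yellow 473 px [146 160  30 124] handle centre [ 0.4851 -0.3527] ang -6.64 len 0.1582 wid 0.0218 ztop 0.0232
blue 472 px [364 173  51 121] handle centre [ 0.4789 -0.0736] ang -7.92 len 0.1576 wid 0.0218 ztop 0.0232
red 435 px [221 176  29 121] handle centre [ 0.4969 -0.2636] ang -4.93 len 0.1581 wid 0.0215 ztop 0.0232
red 0 px [302 177  23 121] handle centre [ 0.4903 -0.1708] ang 3.63 len 0.1582 wid 0.0215 ztop 0.0232
```

View pics/w6.png

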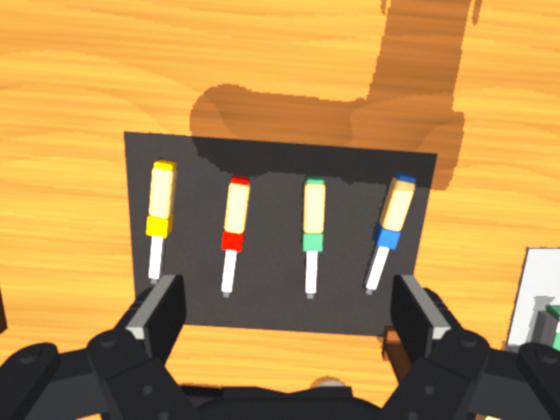

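The wrist view shows the four tools on the mat: yellow (160,220), red (234,235), green (313,235) and blue (392,232). Blue goes first: approach above it, check, then descend.

Emit:
servo_tool(
  steps=[
    {"dx":0.07,"dy":0.1,"dz":-0.1,"ax":0,"ay":0,"az":-0.2,"hand":1},
    {"dx":0.07,"dy":0.22,"dz":-0.2,"ax":0,"ay":0,"az":-0.41,"hand":1},
    {"dx":0.07,"dy":0.22,"dz":-0.3,"ax":0,"ay":0,"az":-0.41,"hand":1},
    {"dx":0.07,"dy":0.22,"dz":-0.36,"ax":0,"ay":0,"az":-0.41,"hand":1},
    {"dx":0.07,"dy":0.22,"dz":-0.36,"ax":0,"ay":0,"az":-0.41,"hand":1},
    {"dx":0.07,"dy":0.22,"dz":-0.36,"ax":0,"ay":0,"az":-0.41,"hand":1},
  ],
)

```text
time_s: 10.95
tool_pos: [0.4784, -0.0745, 0.0648]
eef_rot: [-0.0, 0.07, 0.998, -0.001]
wrist_force: [0.3, -1.1, 0.2]
finger_gap: 0.0853
gripper_force: 0.0
```

```bash
python3 -c "
from tools import *
tools('w7.png')"
```

```text
t 10.95 tcp [ 0.4784 -0.0745  0.0648] toolx 171.99
blue 1817 px [269 160  44 232] handle centre [ 0.4791 -0.0728] ang -7.85 len 0.154 wid 0.0215 ztop 0.0233Traceback (most recent call last):
  File "<string>", line 3, in <module>
    tools('w7.png')
    ~~~~~^^^^^^^^^^
  File "tools.py", line 20, in tools
    ts=np.arange(e+.008,e+.085,.007); mid=[np.percentile(wh[abs(th-u)<.0035],[3,97]).mean() for u in ts]; kk=np.polyfit(ts,mid,1)
                                           ~~~~~~~~~~~~~^^^^^^^^^^^^^^^^^^^^^^^^^^^^
    return _quantile_unchecked(
        a, q, axis, out, overwrite_input, method, keepdims, weights)
    return _ureduce(a,
                    func=_quantile_ureduce_func,
    ...<5 lines>...
                    overwrite_input=overwrite_input,
                    method=method)
    r = func(a, **kwargs)
    result = _quantile(arr,
                       quantiles=q,
    ...<2 lines>...
                       out=out,
                       weights=wgt)
    slices_having_nans = np.isnan(arr[-1, ...])
                                  ~~~^^^^^^^^^
IndexError: index -1 is out of bounds for axis 0 with size 0
```

Emit:
servo_tool(
  steps=[
    {"dx":0,"dy":0.002,"dz":-0.05,"ax":0,"ay":0,"az":0,"hand":1},
    {"dx":0,"dy":0.002,"dz":-0.08,"ax":0,"ay":0,"az":0,"hand":1},
    {"dx":0,"dy":0.002,"dz":-0.1,"ax":0,"ay":0,"az":0,"hand":1},
    {"dx":0,"dy":0.002,"dz":-0.1,"ax":0,"ay":0,"az":0,"hand":1},
    {"dx":0,"dy":0.002,"dz":-0.1,"ax":0,"ay":0,"az":0,"hand":0},
    {"dx":0,"dy":0.002,"dz":-0.1,"ax":0,"ay":0,"az":0,"hand":0},
    {"dx":0,"dy":0.002,"dz":-0.1,"ax":0,"ay":0,"az":0,"hand":0},
    {"dx":0,"dy":0.002,"dz":-0.1,"ax":0,"ay":0,"az":0,"hand":0},
    {"dx":0,"dy":0.002,"dz":-0.1,"ax":0,"ay":0,"az":0,"hand":0},
    {"dx":0,"dy":0.002,"dz":-0.1,"ax":0,"ay":0,"az":0,"hand":0},
    {"dx":0,"dy":0.002,"dz":-0.1,"ax":0,"ay":0,"az":0,"hand":0},
  ],
  grip_force=70,
)

```text
time_s: 12.38
tool_pos: [0.4787, -0.0732, 0.0051]
eef_rot: [0.0, 0.071, 0.998, 0.0]
wrist_force: [-1.1, 1.0, 5.4]
finger_gap: 0.0221
gripper_force: 71.1
```

Emit:
servo_tool(
  steps=[
    {"dx":0,"dy":0,"dz":0.06,"ax":0,"ay":0,"az":0,"hand":0},
    {"dx":0,"dy":0,"dz":0.14,"ax":0,"ay":0,"az":0,"hand":0},
    {"dx":-0.02,"dy":0.1,"dz":0.16,"ax":0,"ay":0,"az":0.2,"hand":0},
    {"dx":-0.03,"dy":0.2,"dz":0.16,"ax":0,"ay":0,"az":0.403,"hand":0},
    {"dx":-0.04,"dy":0.3,"dz":0.16,"ax":0,"ay":0,"az":0.403,"hand":0},
    {"dx":-0.052,"dy":0.4,"dz":0.16,"ax":0,"ay":0,"az":0.403,"hand":0},
    {"dx":-0.052,"dy":0.5,"dz":0.16,"ax":0,"ay":0,"az":0.403,"hand":0},
    {"dx":-0.052,"dy":0.541,"dz":0.12,"ax":0,"ay":0,"az":0.403,"hand":0},
    {"dx":-0.052,"dy":0.541,"dz":0.08,"ax":0,"ay":0,"az":0.403,"hand":0},
    {"dx":-0.052,"dy":0.541,"dz":0.038,"ax":0,"ay":0,"az":0.403,"hand":0},
    {"dx":-0.052,"dy":0.541,"dz":0.038,"ax":0,"ay":0,"az":0.403,"hand":0},
  ],
)

```text
time_s: 13.75
tool_pos: [0.4454, 0.2499, 0.0242]
eef_rot: [-0.002, -0.035, 0.999, -0.002]
wrist_force: [-0.1, -0.3, -0.8]
finger_gap: 0.0222
gripper_force: 70.2
```

```bash
cat > pre.py <<'E'
from h import *
import sys
def pre(fn,y0):
    s=robot.sense(); a=2*np.degrees(np.arctan2(s['eef_rot'][2],s['eef_rot'][1]))
    print('t',s['time_s'],'tcp',s['tool_pos'].round(4),'toolx',round(a,2),'gap',s['finger_gap'].round(4))
    im,d,p=shot('wrist',fn); P=cloud(d,p)
    Q=P[d>0]; Q=Q[(abs(Q[:,1]-y0)<.02)&(Q[:,0]>.47)&(Q[:,0]<.66)&(Q[:,2]>.025)&(Q[:,2]<.06)]
    for x in np.arange(.475,.65,.008):
        t=Q[abs(Q[:,0]-x)<.004]
        if len(t)<15: continue
        zt=np.percentile(t[:,2],85); u=t[t[:,2]>zt-.004]
        print(x.round(3),len(u),'y',np.percentile(u[:,1],[3,97]).round(4),'mid',np.percentile(u[:,1],[3,97]).mean().round(4),'ztop',zt.round(4))
E
python3 -c "
from pre import *
pre('w8.png',.257)"
```

```text
Traceback (most recent call last):
  File "pre.py", line 5, in pre
    print('t',s['time_s'],'tcp',s['tool_pos'].round(4),'toolx',round(a,2),'gap',s['finger_gap'].round(4))
                                                                                ^^^^^^^^^^^^^^^^^^^^^
AttributeError: 'float' object has no attribute 'round'
```

Emit:
servo_tool(
  steps=[
    {"dx":0,"dy":0,"dz":0,"ax":0,"ay":0,"az":0,"hand":0},
    {"dx":0,"dy":0,"dz":0,"ax":0,"ay":0,"az":0,"hand":0},
  ],
)

```text
time_s: 14.0
tool_pos: [0.4477, 0.2517, 0.0286]
eef_rot: [0.001, -0.035, 0.999, 0.001]
wrist_force: [0.4, 0.9, -0.6]
finger_gap: 0.0225
gripper_force: 70.3
```

```bash
sed -i "s/s\['finger_gap'\].round(4)/s['finger_gap']/" pre.py
python3 -c "
from pre import *
pre('w8.png',.257)"
```

```text
t 14.0 tcp [0.4477 0.2517 0.0286] toolx 183.97 gap 0.022518036974404673
0.475 888 y [0.2429 0.2653] mid 0.2541 ztop 0.0474
0.483 835 y [0.2435 0.266 ] mid 0.2548 ztop 0.0474
0.491 381 y [0.2441 0.2655] mid 0.2548 ztop 0.0473
```

View pics/w8.png

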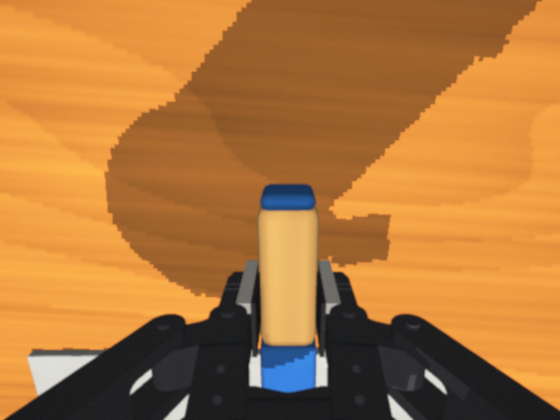

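The tool is straight in the grip: the axis is measured at y 0.2541 against 0.2537 predicted, and the top at 0.0474. Inserting.

Emit:
servo_tool(
  steps=[
    {"dx":0.02,"dy":0.0015,"dz":0,"ax":0,"ay":0,"az":0,"hand":0},
    {"dx":0.04,"dy":0.003,"dz":0,"ax":0,"ay":0,"az":0,"hand":0},
    {"dx":0.055,"dy":0.004,"dz":0,"ax":0,"ay":0,"az":0,"hand":0},
    {"dx":0.07,"dy":0.005,"dz":0,"ax":0,"ay":0,"az":0,"hand":0},
    {"dx":0.07,"dy":0.005,"dz":0,"ax":0,"ay":0,"az":0,"hand":0},
  ],
)

```text
time_s: 14.68
tool_pos: [0.4902, 0.2545, 0.0276]
eef_rot: [0.001, -0.034, 0.999, 0.0]
wrist_force: [1.3, 0.3, 0.1]
finger_gap: 0.0221
gripper_force: 70.6
```

Emit:
servo_tool(
  steps=[
    {"dx":0.015,"dy":0.001,"dz":0,"ax":0,"ay":0,"az":0,"hand":0},
    {"dx":0.03,"dy":0.002,"dz":0,"ax":0,"ay":0,"az":0,"hand":0},
    {"dx":0.045,"dy":0.0033,"dz":0,"ax":0,"ay":0,"az":0,"hand":0},
    {"dx":0.057,"dy":0.004,"dz":0,"ax":0,"ay":0,"az":0,"hand":0},
    {"dx":0.066,"dy":0.005,"dz":0,"ax":0,"ay":0,"az":0,"hand":0},
    {"dx":0.07,"dy":0.005,"dz":0,"ax":0,"ay":0,"az":0,"hand":0},
    {"dx":0.072,"dy":0.005,"dz":0,"ax":0,"ay":0,"az":0,"hand":0},
  ],
)

```text
time_s: 15.55
tool_pos: [0.5312, 0.2574, 0.0275]
eef_rot: [-0.001, -0.035, 0.999, -0.0]
wrist_force: [-14.4, -0.1, 10.9]
finger_gap: 0.0224
gripper_force: 71.8
```

The shoulder is in contact at x 0.531, as predicted (0.532). I'll release with a limited opening and rise.

Emit:
servo_tool(
  steps=[
    {"dx":0,"dy":0,"dz":0,"ax":0,"ay":0,"az":0,"hand":0.45},
    {"dx":0,"dy":0,"dz":0,"ax":0,"ay":0,"az":0,"hand":0.45},
    {"dx":0,"dy":0,"dz":0,"ax":0,"ay":0,"az":0,"hand":0.45},
    {"dx":0,"dy":0,"dz":0.05,"ax":0,"ay":0,"az":0,"hand":0.45},
    {"dx":0,"dy":0,"dz":0.12,"ax":0,"ay":0,"az":0,"hand":0.45},
    {"dx":-0.05,"dy":-0.1,"dz":0.22,"ax":0,"ay":0,"az":0,"hand":1},
    {"dx":-0.1,"dy":-0.2,"dz":0.32,"ax":0,"ay":0,"az":0,"hand":1},
    {"dx":-0.15,"dy":-0.3,"dz":0.4,"ax":0,"ay":0,"az":0,"hand":1},
    {"dx":-0.15,"dy":-0.4,"dz":0.4,"ax":0,"ay":0,"az":0,"hand":1},
    {"dx":-0.15,"dy":-0.5,"dz":0.4,"ax":0,"ay":0,"az":0,"hand":1},
    {"dx":-0.15,"dy":-0.55,"dz":0.4,"ax":0,"ay":0,"az":0,"hand":1},
    {"dx":-0.15,"dy":-0.55,"dz":0.4,"ax":0,"ay":0,"az":0,"hand":1},
  ],
)

```text
time_s: 17.05
tool_pos: [0.4419, -0.0754, 0.2684]
eef_rot: [0.001, -0.033, 0.999, 0.0]
wrist_force: [-0.4, 0.5, -0.9]
finger_gap: 0.0856
gripper_force: 0.0
```

```bash
sed -i 's/if st\[i,4\]<400/if st[i,4]<900 or st[i,2]+st[i,3]<100/' tools.py; cat > chk.py <<'E'
from h import *
def rack():
    im,d,p=shot('top'); P=cloud(d,p)
    O=np.array([.5790,.2336]); a=np.radians(4.2); X=np.array([np.cos(a),np.sin(a)]);Y=np.array([-X[1],X[0]])
    q=P[d>0]; xr=(q[:,:2]-O)@X; yr=(q[:,:2]-O)@Y
    for n,y in zip(('red','blue','yellow','green'),(.0825,.0275,-.0275,-.0825)):
        k=(abs(yr-y)<.016)&(xr<-.012)&(xr>-.14)&(q[:,2]>.022)&(q[:,2]<.07)
        if k.sum()>20: print(n,'handle pts',k.sum(),'end at',np.percentile(xr[k],1).round(4),'(home -0.09) ymid',(np.percentile(yr[k],[5,95]).mean()-y).round(4),'z',np.median(q[k,2]).round(4))
E
python3 -c "
from tools import *
tools('w9.png')
from chk import *
rack()"
```

```text
t 17.05 tcp [ 0.4419 -0.0754  0.2684] toolx 183.8
yellow 473 px [ 30 150  30 129] handle centre [ 0.4851 -0.3523] ang -6.9 len 0.158 wid 0.0221 ztop 0.0232
red 568 px [110 166  27 126] handle centre [ 0.497  -0.2633] ang -4.78 len 0.1583 wid 0.022 ztop 0.0232
red 0 px [190 166  27 126] handle centre [ 0.4902 -0.1702] ang 3.5 len 0.1579 wid 0.0217 ztop 0.0233
blue handle pts 243 end at -0.0897 (home -0.09) ymid 0.0002 z 0.0432
```

Blue is home, with its handle end at -0.0897 against -0.09. Green is next; its ferrule and cap were read from the picture, at (0.4902,-0.1702).

Emit:
servo_tool(
  steps=[
    {"dx":0.04,"dy":-0.08,"dz":-0.1,"ax":0,"ay":0,"az":0,"hand":1},
    {"dx":0.08,"dy":-0.158,"dz":-0.2,"ax":0,"ay":0,"az":-0.01,"hand":1},
    {"dx":0.08,"dy":-0.158,"dz":-0.28,"ax":0,"ay":0,"az":-0.01,"hand":1},
    {"dx":0.08,"dy":-0.158,"dz":-0.34,"ax":0,"ay":0,"az":-0.01,"hand":1},
    {"dx":0.08,"dy":-0.158,"dz":-0.34,"ax":0,"ay":0,"az":-0.01,"hand":1},
    {"dx":0.08,"dy":-0.158,"dz":-0.34,"ax":0,"ay":0,"az":-0.01,"hand":1},
  ],
)

```text
time_s: 17.9
tool_pos: [0.4917, -0.1672, 0.0659]
eef_rot: [0.001, -0.033, 0.999, -0.001]
wrist_force: [0.3, -0.4, 0.8]
finger_gap: 0.0852
gripper_force: 0.0
```

```bash
python3 -c "
from tools import *
try: tools('w10.png')
except Exception as e: print('x')"
```

```text
t 17.9 tcp [ 0.4917 -0.1672  0.0659] toolx 183.74
red 2128 px [ 96 156  53 173] handle centre [ 0.4971 -0.2631] ang -5.48 len 0.1041 wid 0.0215 ztop 0.0233
red 0 px [260 156  44 236] handle centre [ 0.4905 -0.1703] ang 3.48 len 0.1569 wid 0.0215 ztop 0.0233
```

Emit:
servo_tool(
  steps=[
    {"dx":-0.002,"dy":-0.005,"dz":-0.05,"ax":0,"ay":0,"az":0,"hand":1},
    {"dx":-0.002,"dy":-0.005,"dz":-0.08,"ax":0,"ay":0,"az":0,"hand":1},
    {"dx":-0.002,"dy":-0.005,"dz":-0.101,"ax":0,"ay":0,"az":0,"hand":1},
    {"dx":-0.002,"dy":-0.005,"dz":-0.101,"ax":0,"ay":0,"az":0,"hand":1},
    {"dx":-0.002,"dy":-0.005,"dz":-0.101,"ax":0,"ay":0,"az":0,"hand":0},
    {"dx":-0.002,"dy":-0.005,"dz":-0.101,"ax":0,"ay":0,"az":0,"hand":0},
    {"dx":-0.002,"dy":-0.005,"dz":-0.101,"ax":0,"ay":0,"az":0,"hand":0},
    {"dx":-0.002,"dy":-0.005,"dz":-0.101,"ax":0,"ay":0,"az":0,"hand":0},
    {"dx":-0.002,"dy":-0.005,"dz":-0.101,"ax":0,"ay":0,"az":0,"hand":0},
    {"dx":-0.002,"dy":-0.005,"dz":-0.101,"ax":0,"ay":0,"az":0,"hand":0},
    {"dx":-0.002,"dy":-0.005,"dz":-0.101,"ax":0,"ay":0,"az":0,"hand":0},
  ],
)

```text
time_s: 19.32
tool_pos: [0.4895, -0.1705, 0.0033]
eef_rot: [0.0, -0.032, 0.999, -0.0]
wrist_force: [0.4, 0.3, 5.4]
finger_gap: 0.0223
gripper_force: 71.3
```

Emit:
servo_tool(
  steps=[
    {"dx":0,"dy":0,"dz":0.06,"ax":0,"ay":0,"az":0,"hand":0},
    {"dx":0,"dy":0,"dz":0.14,"ax":0,"ay":0,"az":0,"hand":0},
    {"dx":-0.02,"dy":0.1,"dz":0.16,"ax":0,"ay":0,"az":0.015,"hand":0},
    {"dx":-0.04,"dy":0.2,"dz":0.16,"ax":0,"ay":0,"az":0.015,"hand":0},
    {"dx":-0.05,"dy":0.3,"dz":0.16,"ax":0,"ay":0,"az":0.015,"hand":0},
    {"dx":-0.059,"dy":0.4,"dz":0.16,"ax":0,"ay":0,"az":0.015,"hand":0},
    {"dx":-0.059,"dy":0.5,"dz":0.14,"ax":0,"ay":0,"az":0.015,"hand":0},
    {"dx":-0.059,"dy":0.52,"dz":0.1,"ax":0,"ay":0,"az":0.015,"hand":0},
    {"dx":-0.059,"dy":0.52,"dz":0.06,"ax":0,"ay":0,"az":0.015,"hand":0},
    {"dx":-0.059,"dy":0.52,"dz":0.0385,"ax":0,"ay":0,"az":0.015,"hand":0},
    {"dx":-0.059,"dy":0.52,"dz":0.0385,"ax":0,"ay":0,"az":0.015,"hand":0},
    {"dx":-0.059,"dy":0.52,"dz":0.0385,"ax":0,"ay":0,"az":0.015,"hand":0},
  ],
)

```text
time_s: 20.82
tool_pos: [0.4543, 0.1415, 0.0267]
eef_rot: [0.001, -0.036, 0.999, 0.0]
wrist_force: [-0.5, -0.1, -0.9]
finger_gap: 0.0223
gripper_force: 70.6
```

```bash
python3 -c "
from pre import *
pre('w11.png',.146)"
```

```text
t 20.825 tcp [0.4543 0.1415 0.0267] toolx 184.1 gap 0.022282271654029732
0.475 886 y [0.1328 0.1543] mid 0.1436 ztop 0.047
0.483 894 y [0.1328 0.1552] mid 0.144 ztop 0.0473
0.491 812 y [0.1334 0.1556] mid 0.1445 ztop 0.0473
0.499 91 y [0.1335 0.1492] mid 0.1414 ztop 0.0471
```

Emit:
servo_tool(
  steps=[
    {"dx":0.02,"dy":0.0015,"dz":0,"ax":0,"ay":0,"az":0,"hand":0},
    {"dx":0.04,"dy":0.003,"dz":0,"ax":0,"ay":0,"az":0,"hand":0},
    {"dx":0.055,"dy":0.004,"dz":0,"ax":0,"ay":0,"az":0,"hand":0},
    {"dx":0.07,"dy":0.005,"dz":0,"ax":0,"ay":0,"az":0,"hand":0},
    {"dx":0.07,"dy":0.005,"dz":0,"ax":0,"ay":0,"az":0,"hand":0},
  ],
)

```text
time_s: 21.5
tool_pos: [0.4967, 0.1446, 0.026]
eef_rot: [0.0, -0.036, 0.999, 0.0]
wrist_force: [0.5, 0.3, 1.0]
finger_gap: 0.0229
gripper_force: 70.8
```

Emit:
servo_tool(
  steps=[
    {"dx":0.015,"dy":0.001,"dz":0,"ax":0,"ay":0,"az":0,"hand":0},
    {"dx":0.03,"dy":0.002,"dz":0,"ax":0,"ay":0,"az":0,"hand":0},
    {"dx":0.045,"dy":0.0033,"dz":0,"ax":0,"ay":0,"az":0,"hand":0},
    {"dx":0.057,"dy":0.004,"dz":0,"ax":0,"ay":0,"az":0,"hand":0},
    {"dx":0.066,"dy":0.005,"dz":0,"ax":0,"ay":0,"az":0,"hand":0},
    {"dx":0.071,"dy":0.005,"dz":0,"ax":0,"ay":0,"az":0,"hand":0},
    {"dx":0.0735,"dy":0.005,"dz":0,"ax":0,"ay":0,"az":0,"hand":0},
  ],
)

```text
time_s: 22.38
tool_pos: [0.539, 0.1476, 0.0258]
eef_rot: [-0.001, -0.036, 0.999, -0.0]
wrist_force: [-12.7, 1.5, 11.1]
finger_gap: 0.0227
gripper_force: 71.9
```

The green tool's shoulder is in contact. Release, rise and go to the look pose.

Emit:
servo_tool(
  steps=[
    {"dx":0,"dy":0,"dz":0,"ax":0,"ay":0,"az":0,"hand":0.45},
    {"dx":0,"dy":0,"dz":0,"ax":0,"ay":0,"az":0,"hand":0.45},
    {"dx":0,"dy":0,"dz":0,"ax":0,"ay":0,"az":0,"hand":0.45},
    {"dx":0,"dy":0,"dz":0.05,"ax":0,"ay":0,"az":0,"hand":0.45},
    {"dx":0,"dy":0,"dz":0.12,"ax":0,"ay":0,"az":0,"hand":0.45},
    {"dx":-0.05,"dy":-0.1,"dz":0.22,"ax":0,"ay":0,"az":0,"hand":1},
    {"dx":-0.1,"dy":-0.2,"dz":0.32,"ax":0,"ay":0,"az":0,"hand":1},
    {"dx":-0.15,"dy":-0.3,"dz":0.4,"ax":0,"ay":0,"az":0,"hand":1},
    {"dx":-0.15,"dy":-0.4,"dz":0.4,"ax":0,"ay":0,"az":0,"hand":1},
    {"dx":-0.15,"dy":-0.5,"dz":0.4,"ax":0,"ay":0,"az":0,"hand":1},
    {"dx":-0.15,"dy":-0.55,"dz":0.4,"ax":0,"ay":0,"az":-0.28,"hand":1},
    {"dx":-0.15,"dy":-0.55,"dz":0.4,"ax":0,"ay":0,"az":-0.28,"hand":1},
  ],
)

```text
time_s: 23.88
tool_pos: [0.4492, -0.1853, 0.2665]
eef_rot: [0.001, 0.04, 0.999, -0.0]
wrist_force: [0.1, 1.0, -0.4]
finger_gap: 0.0857
gripper_force: 0.0
```

```bash
python3 -c "
from tools import *
tools('w12.png')
from chk import *
rack()"
```

```text
t 23.875 tcp [ 0.4492 -0.1853  0.2665] toolx 175.44
yellow 463 px [132 172  30 115] handle centre [ 0.485  -0.3525] ang -6.57 len 0.1408 wid 0.0215 ztop 0.0232
red 477 px [212 176  25 126] handle centre [ 0.4969 -0.2635] ang -4.82 len 0.1583 wid 0.0217 ztop 0.0232
blue handle pts 242 end at -0.0898 (home -0.09) ymid 0.0003 z 0.0433
green handle pts 226 end at -0.0887 (home -0.09) ymid 0.0003 z 0.0432
```

Emit:
servo_tool(
  steps=[
    {"dx":0.04,"dy":-0.07,"dz":-0.1,"ax":0,"ay":0,"az":0,"hand":1},
    {"dx":0.08,"dy":-0.13,"dz":-0.2,"ax":0,"ay":0,"az":-0.01,"hand":1},
    {"dx":0.08,"dy":-0.13,"dz":-0.28,"ax":0,"ay":0,"az":-0.01,"hand":1},
    {"dx":0.08,"dy":-0.13,"dz":-0.335,"ax":0,"ay":0,"az":-0.01,"hand":1},
    {"dx":0.08,"dy":-0.13,"dz":-0.335,"ax":0,"ay":0,"az":-0.01,"hand":1},
    {"dx":0.08,"dy":-0.13,"dz":-0.335,"ax":0,"ay":0,"az":-0.01,"hand":1},
    {"dx":0.08,"dy":-0.13,"dz":-0.335,"ax":0,"ay":0,"az":-0.01,"hand":1},
  ],
)

```text
time_s: 24.85
tool_pos: [0.4994, -0.2605, 0.0677]
eef_rot: [0.002, 0.04, 0.999, -0.0]
wrist_force: [-0.8, -0.1, -0.1]
finger_gap: 0.0852
gripper_force: 0.0
```

```bash
python3 -c "
from tools import *
try: tools('w13.png')
except Exception as e: print('x')"
```

```text
t 24.85 tcp [ 0.4994 -0.2605  0.0677] toolx 175.47
yellow 1662 px [ 96 146  62 163] handle centre [ 0.4853 -0.3524] ang -7.35 len 0.096 wid 0.0214 ztop 0.0233
red 1876 px [260 154  44 235] handle centre [ 0.4972 -0.2635] ang -4.77 len 0.1576 wid 0.0215 ztop 0.0232
```

Emit:
servo_tool(
  steps=[
    {"dx":-0.0037,"dy":-0.005,"dz":-0.05,"ax":0,"ay":0,"az":0,"hand":1},
    {"dx":-0.0037,"dy":-0.005,"dz":-0.08,"ax":0,"ay":0,"az":0,"hand":1},
    {"dx":-0.0037,"dy":-0.005,"dz":-0.103,"ax":0,"ay":0,"az":0,"hand":1},
    {"dx":-0.0037,"dy":-0.005,"dz":-0.103,"ax":0,"ay":0,"az":0,"hand":1},
    {"dx":-0.0037,"dy":-0.005,"dz":-0.103,"ax":0,"ay":0,"az":0,"hand":0},
    {"dx":-0.0037,"dy":-0.005,"dz":-0.103,"ax":0,"ay":0,"az":0,"hand":0},
    {"dx":-0.0037,"dy":-0.005,"dz":-0.103,"ax":0,"ay":0,"az":0,"hand":0},
    {"dx":-0.0037,"dy":-0.005,"dz":-0.103,"ax":0,"ay":0,"az":0,"hand":0},
    {"dx":-0.0037,"dy":-0.005,"dz":-0.103,"ax":0,"ay":0,"az":0,"hand":0},
    {"dx":-0.0037,"dy":-0.005,"dz":-0.103,"ax":0,"ay":0,"az":0,"hand":0},
    {"dx":-0.0037,"dy":-0.005,"dz":-0.103,"ax":0,"ay":0,"az":0,"hand":0},
  ],
)

```text
time_s: 26.28
tool_pos: [0.496, -0.2636, 0.0037]
eef_rot: [0.001, 0.04, 0.999, -0.0]
wrist_force: [-0.1, 1.5, 5.2]
finger_gap: 0.0228
gripper_force: 71.6
```

Emit:
servo_tool(
  steps=[
    {"dx":0,"dy":0,"dz":0.06,"ax":0,"ay":0,"az":0,"hand":0},
    {"dx":0,"dy":0,"dz":0.14,"ax":0,"ay":0,"az":0,"hand":0},
    {"dx":-0.02,"dy":0.1,"dz":0.16,"ax":0,"ay":0,"az":0.15,"hand":0},
    {"dx":-0.04,"dy":0.2,"dz":0.16,"ax":0,"ay":0,"az":0.293,"hand":0},
    {"dx":-0.05,"dy":0.3,"dz":0.16,"ax":0,"ay":0,"az":0.293,"hand":0},
    {"dx":-0.09,"dy":0.4,"dz":0.16,"ax":0,"ay":0,"az":0.293,"hand":0},
    {"dx":-0.09,"dy":0.5,"dz":0.16,"ax":0,"ay":0,"az":0.293,"hand":0},
    {"dx":-0.09,"dy":0.6,"dz":0.16,"ax":0,"ay":0,"az":0.293,"hand":0},
    {"dx":-0.09,"dy":0.7,"dz":0.16,"ax":0,"ay":0,"az":0.293,"hand":0},
    {"dx":-0.09,"dy":0.8,"dz":0.16,"ax":0,"ay":0,"az":0.293,"hand":0},
    {"dx":-0.09,"dy":0.9,"dz":0.16,"ax":0,"ay":0,"az":0.293,"hand":0},
    {"dx":-0.09,"dy":0.95,"dz":0.16,"ax":0,"ay":0,"az":0.293,"hand":0},
  ],
)

```text
time_s: 27.78
tool_pos: [0.4404, 0.3088, 0.0974]
eef_rot: [-0.001, -0.038, 0.999, -0.001]
wrist_force: [0.2, -1.6, -1.3]
finger_gap: 0.0227
gripper_force: 70.9
```

Emit:
servo_tool(
  steps=[
    {"dx":0,"dy":0,"dz":0,"ax":0,"ay":0,"az":0,"hand":0},
    {"dx":0,"dy":0,"dz":-0.05,"ax":0,"ay":0,"az":0,"hand":0},
    {"dx":0,"dy":0,"dz":-0.1,"ax":0,"ay":0,"az":0,"hand":0},
    {"dx":0,"dy":0,"dz":-0.122,"ax":0,"ay":0,"az":0,"hand":0},
    {"dx":0,"dy":0,"dz":-0.122,"ax":0,"ay":0,"az":0,"hand":0},
    {"dx":0,"dy":0,"dz":-0.122,"ax":0,"ay":0,"az":0,"hand":0},
  ],
)

```text
time_s: 28.52
tool_pos: [0.4423, 0.3069, 0.0272]
eef_rot: [0.001, -0.037, 0.999, 0.001]
wrist_force: [-0.4, -0.1, -1.1]
finger_gap: 0.0224
gripper_force: 70.9
```

```bash
python3 -c "
from pre import *
pre('w14.png',.31)"
```

```text
t 28.525 tcp [0.4423 0.3069 0.0272] toolx 184.21 gap 0.022427152709774124
0.475 851 y [0.2985 0.3208] mid 0.3097 ztop 0.0474
0.483 508 y [0.2989 0.3208] mid 0.3098 ztop 0.0474
```

Emit:
servo_tool(
  steps=[
    {"dx":0.02,"dy":0.0005,"dz":0,"ax":0,"ay":0,"az":0,"hand":0},
    {"dx":0.04,"dy":0.002,"dz":0,"ax":0,"ay":0,"az":0,"hand":0},
    {"dx":0.055,"dy":0.003,"dz":0,"ax":0,"ay":0,"az":0,"hand":0},
    {"dx":0.07,"dy":0.004,"dz":0,"ax":0,"ay":0,"az":0,"hand":0},
    {"dx":0.07,"dy":0.004,"dz":0,"ax":0,"ay":0,"az":0,"hand":0},
  ],
)

```text
time_s: 29.2
tool_pos: [0.4848, 0.3092, 0.0262]
eef_rot: [0.001, -0.037, 0.999, 0.0]
wrist_force: [0.3, 0.5, 0.6]
finger_gap: 0.0225
gripper_force: 71.1
```

Emit:
servo_tool(
  steps=[
    {"dx":0.015,"dy":0.001,"dz":0,"ax":0,"ay":0,"az":0,"hand":0},
    {"dx":0.03,"dy":0.002,"dz":0,"ax":0,"ay":0,"az":0,"hand":0},
    {"dx":0.045,"dy":0.0033,"dz":0,"ax":0,"ay":0,"az":0,"hand":0},
    {"dx":0.057,"dy":0.004,"dz":0,"ax":0,"ay":0,"az":0,"hand":0},
    {"dx":0.066,"dy":0.005,"dz":0,"ax":0,"ay":0,"az":0,"hand":0},
    {"dx":0.071,"dy":0.005,"dz":0,"ax":0,"ay":0,"az":0,"hand":0},
    {"dx":0.0735,"dy":0.005,"dz":0,"ax":0,"ay":0,"az":0,"hand":0},
  ],
)

```text
time_s: 30.08
tool_pos: [0.5263, 0.3121, 0.0261]
eef_rot: [-0.002, -0.037, 0.999, -0.0]
wrist_force: [-17.2, -0.2, 12.4]
finger_gap: 0.0223
gripper_force: 72.6
```

The red tool's shoulder is in contact. Release and go for yellow.

Emit:
servo_tool(
  steps=[
    {"dx":0,"dy":0,"dz":0,"ax":0,"ay":0,"az":0,"hand":0.45},
    {"dx":0,"dy":0,"dz":0,"ax":0,"ay":0,"az":0,"hand":0.45},
    {"dx":0,"dy":0,"dz":0,"ax":0,"ay":0,"az":0,"hand":0.45},
    {"dx":0,"dy":0,"dz":0.05,"ax":0,"ay":0,"az":0,"hand":0.45},
    {"dx":0,"dy":0,"dz":0.12,"ax":0,"ay":0,"az":0,"hand":0.45},
    {"dx":-0.05,"dy":-0.1,"dz":0.22,"ax":0,"ay":0,"az":0,"hand":1},
    {"dx":-0.1,"dy":-0.2,"dz":0.32,"ax":0,"ay":0,"az":0,"hand":1},
    {"dx":-0.15,"dy":-0.3,"dz":0.4,"ax":0,"ay":0,"az":0,"hand":1},
    {"dx":-0.15,"dy":-0.4,"dz":0.4,"ax":0,"ay":0,"az":0,"hand":1},
    {"dx":-0.15,"dy":-0.5,"dz":0.4,"ax":0,"ay":0,"az":0,"hand":1},
    {"dx":-0.15,"dy":-0.6,"dz":0.4,"ax":0,"ay":0,"az":-0.2,"hand":1},
    {"dx":-0.15,"dy":-0.7,"dz":0.4,"ax":0,"ay":0,"az":-0.36,"hand":1},
  ],
)

```text
time_s: 31.58
tool_pos: [0.4386, -0.0593, 0.2644]
eef_rot: [0.001, 0.059, 0.998, 0.0]
wrist_force: [1.3, 0.6, 0.1]
finger_gap: 0.0854
gripper_force: 0.0
```

Emit:
servo_tool(
  steps=[
    {"dx":0,"dy":-0.1,"dz":0,"ax":0,"ay":0,"az":0,"hand":1},
    {"dx":0,"dy":-0.2,"dz":0,"ax":0,"ay":0,"az":0,"hand":1},
    {"dx":0,"dy":-0.3,"dz":0,"ax":0,"ay":0,"az":0,"hand":1},
    {"dx":0,"dy":-0.35,"dz":0,"ax":0,"ay":0,"az":0,"hand":1},
    {"dx":0,"dy":-0.35,"dz":0,"ax":0,"ay":0,"az":0,"hand":1},
  ],
)

```text
time_s: 32.2
tool_pos: [0.4384, -0.2694, 0.2627]
eef_rot: [-0.001, 0.059, 0.998, 0.0]
wrist_force: [-0.3, -0.3, -0.4]
finger_gap: 0.0853
gripper_force: 0.0
```

```bash
python3 -c "
from tools import *
tools('w15.png')
from chk import *
rack()"
```

```text
t 32.2 tcp [ 0.4384 -0.2694  0.2627] toolx 173.2Traceback (most recent call last):
  File "<string>", line 3, in <module>
    tools('w15.png')
    ~~~~~^^^^^^^^^^^
  File "tools.py", line 20, in tools
    ts=np.arange(e+.008,e+.085,.007); mid=[np.percentile(wh[abs(th-u)<.0035],[3,97]).mean() for u in ts]; kk=np.polyfit(ts,mid,1)
                                           ~~~~~~~~~~~~~^^^^^^^^^^^^^^^^^^^^^^^^^^^^
    return _quantile_unchecked(
        a, q, axis, out, overwrite_input, method, keepdims, weights)
    return _ureduce(a,
                    func=_quantile_ureduce_func,
    ...<5 lines>...
                    overwrite_input=overwrite_input,
                    method=method)
    r = func(a, **kwargs)
    result = _quantile(arr,
                       quantiles=q,
    ...<2 lines>...
                       out=out,
                       weights=wgt)
    slices_having_nans = np.isnan(arr[-1, ...])
                                  ~~~^^^^^^^^^
IndexError: index -1 is out of bounds for axis 0 with size 0
```

View pics/w15.png

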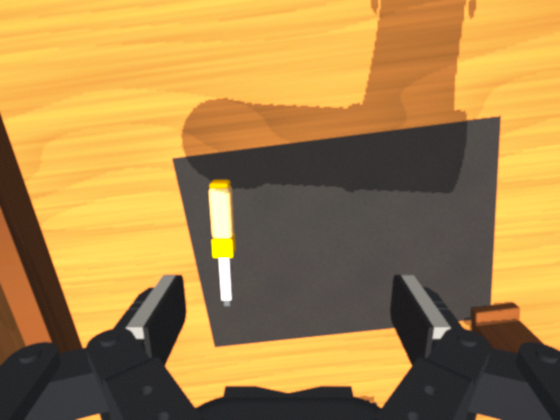

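```bash
python3 -c "
from chk import *
rack()"
```

```text
red handle pts 250 end at -0.0905 (home -0.09) ymid -0.0003 z 0.0433
blue handle pts 242 end at -0.0898 (home -0.09) ymid 0.0001 z 0.0429
green handle pts 228 end at -0.0886 (home -0.09) ymid 0.0002 z 0.0433
```

Red, blue and green are home. Yellow lies at (222,240), apparently knocked to a new angle, so I'll remeasure it. The failed component was other clutter.

```bash
sed -i 's/(P\[...,1\]<.06)/(P[...,1]<.06)\&(P[...,1]>-.45)/; s/^        e=np/        if len(hd)<300 or abs(tip0(t)-.155)>.03: continue\n        e=np/' tools.py; sed -i '1a tip0=lambda t: t.max()-t.min()' tools.py; python3 -c "
from tools import *
tools('w16.png')"
```

```text
t 32.3 tcp [ 0.4388 -0.2676  0.2633] toolx 173.36
yellow 450 px [206 179  26 126] handle centre [ 0.4849 -0.3528] ang -6.67 len 0.1586 wid 0.0215 ztop 0.0232
```

Emit:
servo_tool(
  steps=[
    {"dx":0.04,"dy":-0.07,"dz":-0.1,"ax":0,"ay":0,"az":0,"hand":1},
    {"dx":0.076,"dy":-0.144,"dz":-0.2,"ax":0,"ay":0,"az":0,"hand":1},
    {"dx":0.076,"dy":-0.144,"dz":-0.28,"ax":0,"ay":0,"az":0,"hand":1},
    {"dx":0.076,"dy":-0.144,"dz":-0.33,"ax":0,"ay":0,"az":0,"hand":1},
    {"dx":0.076,"dy":-0.144,"dz":-0.33,"ax":0,"ay":0,"az":0,"hand":1},
    {"dx":0.076,"dy":-0.144,"dz":-0.33,"ax":0,"ay":0,"az":0,"hand":1},
    {"dx":0.076,"dy":-0.144,"dz":-0.33,"ax":0,"ay":0,"az":0,"hand":1},
  ],
)

```text
time_s: 33.22
tool_pos: [0.4861, -0.354, 0.0688]
eef_rot: [0.002, 0.057, 0.998, -0.001]
wrist_force: [0.5, 0.4, 0.2]
finger_gap: 0.0853
gripper_force: 0.0
```

```bash
python3 -c "
from tools import *
tools('w17.png')"
```

```text
t 33.225 tcp [ 0.4861 -0.354   0.0688] toolx 173.47
yellow 1514 px [268 156  43 233] handle centre [ 0.4852 -0.3529] ang -6.66 len 0.158 wid 0.0215 ztop 0.0233
```

Emit:
servo_tool(
  steps=[
    {"dx":-0.002,"dy":0.002,"dz":-0.05,"ax":0,"ay":0,"az":0,"hand":1},
    {"dx":-0.002,"dy":0.002,"dz":-0.08,"ax":0,"ay":0,"az":0,"hand":1},
    {"dx":-0.002,"dy":0.002,"dz":-0.105,"ax":0,"ay":0,"az":0,"hand":1},
    {"dx":-0.002,"dy":0.002,"dz":-0.105,"ax":0,"ay":0,"az":0,"hand":1},
    {"dx":-0.002,"dy":0.002,"dz":-0.105,"ax":0,"ay":0,"az":0,"hand":0},
    {"dx":-0.002,"dy":0.002,"dz":-0.105,"ax":0,"ay":0,"az":0,"hand":0},
    {"dx":-0.002,"dy":0.002,"dz":-0.105,"ax":0,"ay":0,"az":0,"hand":0},
    {"dx":-0.002,"dy":0.002,"dz":-0.105,"ax":0,"ay":0,"az":0,"hand":0},
    {"dx":-0.002,"dy":0.002,"dz":-0.105,"ax":0,"ay":0,"az":0,"hand":0},
    {"dx":-0.002,"dy":0.002,"dz":-0.105,"ax":0,"ay":0,"az":0,"hand":0},
    {"dx":-0.002,"dy":0.002,"dz":-0.105,"ax":0,"ay":0,"az":0,"hand":0},
  ],
)

```text
time_s: 34.65
tool_pos: [0.4838, -0.3528, 0.0033]
eef_rot: [0.0, 0.057, 0.998, -0.0]
wrist_force: [0.2, -0.1, 5.7]
finger_gap: 0.0225
gripper_force: 71.8
```

Emit:
servo_tool(
  steps=[
    {"dx":0,"dy":0,"dz":0.06,"ax":0,"ay":0,"az":0,"hand":0},
    {"dx":0,"dy":0,"dz":0.14,"ax":0,"ay":0,"az":0,"hand":0},
    {"dx":-0.02,"dy":0.1,"dz":0.16,"ax":0,"ay":0,"az":0.18,"hand":0},
    {"dx":-0.04,"dy":0.2,"dz":0.16,"ax":0,"ay":0,"az":0.357,"hand":0},
    {"dx":-0.056,"dy":0.3,"dz":0.16,"ax":0,"ay":0,"az":0.357,"hand":0},
    {"dx":-0.056,"dy":0.4,"dz":0.16,"ax":0,"ay":0,"az":0.357,"hand":0},
    {"dx":-0.056,"dy":0.5,"dz":0.16,"ax":0,"ay":0,"az":0.357,"hand":0},
    {"dx":-0.056,"dy":0.6,"dz":0.16,"ax":0,"ay":0,"az":0.357,"hand":0},
    {"dx":-0.056,"dy":0.7,"dz":0.16,"ax":0,"ay":0,"az":0.357,"hand":0},
    {"dx":-0.056,"dy":0.8,"dz":0.16,"ax":0,"ay":0,"az":0.357,"hand":0},
    {"dx":-0.056,"dy":0.88,"dz":0.16,"ax":0,"ay":0,"az":0.357,"hand":0},
    {"dx":-0.056,"dy":0.916,"dz":0.16,"ax":0,"ay":0,"az":0.357,"hand":0},
  ],
)

```text
time_s: 36.15
tool_pos: [0.4488, 0.1989, 0.0973]
eef_rot: [-0.001, -0.037, 0.999, -0.0]
wrist_force: [0.0, 0.4, -1.6]
finger_gap: 0.0226
gripper_force: 71.0
```

Emit:
servo_tool(
  steps=[
    {"dx":0,"dy":0,"dz":0,"ax":0,"ay":0,"az":0,"hand":0},
    {"dx":0,"dy":0,"dz":0,"ax":0,"ay":0,"az":0,"hand":0},
  ],
)

```text
time_s: 36.4
tool_pos: [0.4496, 0.196, 0.098]
eef_rot: [-0.0, -0.036, 0.999, -0.0]
wrist_force: [-0.5, 0.2, -1.4]
finger_gap: 0.0226
gripper_force: 71.0
```

Emit:
servo_tool(
  steps=[
    {"dx":0,"dy":0,"dz":-0.05,"ax":0,"ay":0,"az":0,"hand":0},
    {"dx":0,"dy":0,"dz":-0.1,"ax":0,"ay":0,"az":0,"hand":0},
    {"dx":0,"dy":0,"dz":-0.1195,"ax":0,"ay":0,"az":0,"hand":0},
    {"dx":0,"dy":0,"dz":-0.1195,"ax":0,"ay":0,"az":0,"hand":0},
    {"dx":0,"dy":0,"dz":-0.1195,"ax":0,"ay":0,"az":0,"hand":0},
  ],
)

```text
time_s: 37.02
tool_pos: [0.4506, 0.1972, 0.0283]
eef_rot: [0.001, -0.036, 0.999, 0.001]
wrist_force: [0.3, -0.3, -1.1]
finger_gap: 0.023
gripper_force: 71.0
```

```bash
python3 -c "
from pre import *
pre('w18.png',.199)"
```

```text
t 37.025 tcp [0.4506 0.1972 0.0283] toolx 184.11 gap 0.023013274662152666
0.475 937 y [0.1885 0.2105] mid 0.1995 ztop 0.0487
0.483 865 y [0.1889 0.2111] mid 0.2 ztop 0.0489
0.491 512 y [0.1891 0.2113] mid 0.2002 ztop 0.049
```

Emit:
servo_tool(
  steps=[
    {"dx":0.02,"dy":0.0005,"dz":-0.0025,"ax":0,"ay":0,"az":0,"hand":0},
    {"dx":0.04,"dy":0.002,"dz":-0.0025,"ax":0,"ay":0,"az":0,"hand":0},
    {"dx":0.055,"dy":0.003,"dz":-0.0025,"ax":0,"ay":0,"az":0,"hand":0},
    {"dx":0.07,"dy":0.004,"dz":-0.0025,"ax":0,"ay":0,"az":0,"hand":0},
    {"dx":0.07,"dy":0.004,"dz":-0.0025,"ax":0,"ay":0,"az":0,"hand":0},
  ],
)

```text
time_s: 37.7
tool_pos: [0.493, 0.1996, 0.0257]
eef_rot: [0.001, -0.036, 0.999, 0.0]
wrist_force: [1.5, -0.1, 0.4]
finger_gap: 0.0223
gripper_force: 71.4
```

Emit:
servo_tool(
  steps=[
    {"dx":0.015,"dy":0.001,"dz":0,"ax":0,"ay":0,"az":0,"hand":0},
    {"dx":0.03,"dy":0.002,"dz":0,"ax":0,"ay":0,"az":0,"hand":0},
    {"dx":0.045,"dy":0.0033,"dz":0,"ax":0,"ay":0,"az":0,"hand":0},
    {"dx":0.057,"dy":0.004,"dz":0,"ax":0,"ay":0,"az":0,"hand":0},
    {"dx":0.066,"dy":0.005,"dz":0,"ax":0,"ay":0,"az":0,"hand":0},
    {"dx":0.071,"dy":0.005,"dz":0,"ax":0,"ay":0,"az":0,"hand":0},
    {"dx":0.0735,"dy":0.005,"dz":0,"ax":0,"ay":0,"az":0,"hand":0},
  ],
)

```text
time_s: 38.58
tool_pos: [0.5343, 0.2024, 0.0256]
eef_rot: [-0.002, -0.036, 0.999, -0.0]
wrist_force: [-20.8, 1.1, 14.4]
finger_gap: 0.0225
gripper_force: 73.1
```

Emit:
servo_tool(
  steps=[
    {"dx":0,"dy":0,"dz":0,"ax":0,"ay":0,"az":0,"hand":0.42},
    {"dx":0,"dy":0,"dz":0,"ax":0,"ay":0,"az":0,"hand":0.42},
    {"dx":0,"dy":0,"dz":0,"ax":0,"ay":0,"az":0,"hand":0.42},
    {"dx":0,"dy":0,"dz":0.05,"ax":0,"ay":0,"az":0,"hand":0.42},
    {"dx":0,"dy":0,"dz":0.12,"ax":0,"ay":0,"az":0,"hand":0.42},
    {"dx":-0.05,"dy":-0.05,"dz":0.22,"ax":0,"ay":0,"az":0,"hand":0.42},
    {"dx":-0.1,"dy":-0.1,"dz":0.32,"ax":0,"ay":0,"az":0,"hand":1},
    {"dx":-0.15,"dy":-0.2,"dz":0.4,"ax":0,"ay":0,"az":0,"hand":1},
    {"dx":-0.15,"dy":-0.3,"dz":0.4,"ax":0,"ay":0,"az":0,"hand":1},
    {"dx":-0.15,"dy":-0.4,"dz":0.4,"ax":0,"ay":0,"az":0,"hand":1},
    {"dx":-0.15,"dy":-0.4,"dz":0.4,"ax":0,"ay":0,"az":0,"hand":1},
  ],
)

```text
time_s: 39.95
tool_pos: [0.4455, -0.0401, 0.2665]
eef_rot: [0.001, -0.035, 0.999, 0.0]
wrist_force: [0.2, 0.3, -0.7]
finger_gap: 0.0853
gripper_force: 0.0
```

```bash
python3 -c "
from chk import *
rack()
im,d,p=shot('scene'); c=im[170:320,140:440][:,:,::-1]; cv2.imwrite('pics/end.png',cv2.resize(c,None,fx=2.6,fy=2.6,interpolation=cv2.INTER_CUBIC))
im,d,p=shot('top'); P=cloud(d,p)
q=P[(d>0)&(abs(P[...,0]-.665)<.045)&(abs(P[...,1]-.237)<.03)&(P[...,2]>.12)]; print('clamp',q.min(0),q.max(0))"
```

```text
red handle pts 249 end at -0.0905 (home -0.09) ymid -0.0002 z 0.0431
blue handle pts 242 end at -0.0897 (home -0.09) ymid 0.0003 z 0.0429
yellow handle pts 234 end at -0.0886 (home -0.09) ymid 0.0001 z 0.0435
green handle pts 230 end at -0.0888 (home -0.09) ymid 0.0002 z 0.0437
clamp [0.63949549 0.22482856 0.12126397] [0.68915794 0.25151936 0.17398268]
```

View pics/end.png

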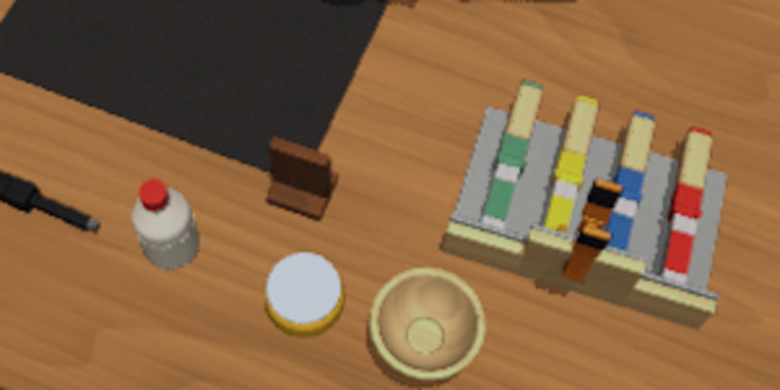

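The final view shows the clamp on the tongue at (597,225) and all four tools home in the tubes of their own colour, at (510,155), (572,165), (630,180) and (688,200). The tin, bowl and glue bottle have not moved. I'm handing the job in.

```bash
python3 -c "
from bench import robot
print(robot.sign_off())"
```

```text
the job is handed in; nothing more can be done
None
```

I handed the job in at about 40 s of the allowed 208 s: the clamp is on the tongue and all four tools are home in their own tubes by the last camera check, but the hand-in returned no verdict.

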